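# Release a latched filter slide with a pin tool

### The job

The filter slide in the sloping light-source unit is locked. Take the square-handled pin tool from its stand, push its tip down the recess in the slide to hold the release button down, and with the pin still in push the slide out sideways to its stop. Then put the pin tool back upright in the empty hole of its stand, let go of it, and leave everything else on the bench where it stands.

Things in the scene. Friction and masses are not known exactly. Their poses are not given: they have to be found in the camera images.
- tool_grip (a point): Centre of the grey square handle (24 x 24 mm, 70 mm long along z) of the loose pin tool, 100 g; below it on the same axis a round steel pin, 8 mm thick, 60 mm long, its end slightly pointed. z points from pin to handle; x, y square to the flat sides. It starts upright in one of the stand's two holes: handle resting on the stand's top, this point 35 mm above it.
- tool_tip (a point): Tip of the pin of the pin tool, 95 mm below tool_grip along the tool's axis; same axes.
- recess (a point): Centre of the mouth of the 18 x 18 mm straight recess in the slide's top face (moves with the slide); black button 20 mm down. z points out of the recess, square to the slope: 35 degrees from vertical, leaning to the unit's low front. The pin must go in along -z; an upright pin jams. y is level, the way the slide comes out; x points up the slope.
- filter_slide (a joint): Travel of the filter slide along its y: 0 = in and locked, 0.060 m = out at its stop. Locked at 0 until the button is 5 mm down; then the pin, moved along y against the recess wall, pushes it; friction 2.5 N. Aluminium bar, 64 mm wide (x), 140 mm long (y: 45 mm behind the recess to 95 mm ahead, with a round filter), 36 mm thick, in a channel on the slope.
- catch (a joint): Travel of the release button down the recess: 0 = up (top 20 mm below the mouth), 0.008 m = fully down (28 mm below the mouth). Springs back up when let go. About 2 N to start, 4.5 N fully down; the slide is free from 0.005 m.
- catch_top (a point): Centre of the top face (17 x 17 mm, black) of the release button; moves with it. Same axes as recess.
- unit: Light-source unit: white wedge console fixed to the bench, 215 mm deep (x), 200 mm wide (y), 13 mm high in front, its top rising at 35 degrees to 159 mm at the back, with grey rails and a light tube 64 mm across sticking 45 mm out of the back. Origin: centre of its underside; x points to the high back. The slide comes out on its +y side.
- stand: Grey tool stand fixed to the bench: block 70 x 160 x 66 mm (x, y, z), origin at the centre of its underside, two upright through holes in its top.
- stand_hole0 (a point): Centre of the mouth (66 mm up) of one stand hole, at y = -40 mm of the stand; 15 mm in diameter. z up.
- stand_hole1 (a point): Centre of the mouth (66 mm up) of the other stand hole, at y = +40 mm of the stand; 15 mm in diameter. z up.
- driver_mid (a point): Half-way up the head of the round-headed driver (leave alone): grey round head 36 mm across, top 52 mm above the stand's top, standing in the other hole of the stand.
- slide_box: White flat box 85 x 105 x 30 mm lying on the bench (leave alone); origin at the centre of its underside.
- oil_bottle: Small amber bottle 36 mm across, 75 mm high (leave alone); origin at the centre of its underside.
- reagent: Clear plastic bottle 70 mm across, 140 mm high (leave alone); origin at the centre of its underside.
- beaker: Glass beaker 70 mm across, 85 mm high (leave alone); origin at the centre of its underside.
- petri: Round flat dish 94 mm across, 20 mm high (leave alone); origin at the centre of its underside.
- sample_jar: Glass jar with black cap, 46 mm across, 55 mm high (leave alone); origin at the centre of its underside.
- mouse: White computer mouse 105 x 60 x 22 mm (leave alone); origin at the centre of its underside.
There are look-alikes about, which are no part of the job. Leave any pink look-alike of the stand alone.

How it is judged (in metres and radians):
On the way, in this order (a step that is already met when the one before it is completed fails the run):
1. the release button is held down at least 5 mm by the tip of the pin tool (value of joint catch above 0.005 m and distance between tool_tip and catch_top below 0.012 m), for 0.1 s.
2. with the pin still holding the button down the slide is moved out past 20 mm (value of joint filter_slide above 0.02 m and value of joint catch above 0.003 m and distance between tool_tip and catch_top below 0.014 m), for 0.05 s.
At the end, for the whole second after the job is handed in: Slide out by at least 50 of its 60 mm; button up again (within 2.5 mm); pin tool upright (within 7 degrees) in the stand's free hole, its handle resting on the stand's top (within 6 mm in height) and centred over the hole within 12 mm (value of joint filter_slide above 0.05 m and value of joint catch below 0.0025 m and ((horizontal distance between tool_grip and stand_hole0 below 0.012 m and z of tool_grip in the frame of stand_hole0 between 0.029 and 0.041 m) or (horizontal distance between tool_grip and stand_hole1 below 0.012 m and z of tool_grip in the frame of stand_hole1 between 0.029 and 0.041 m)) and angle between tool_grip's own z axis and vertical below 0.12 rad); the robot touches nothing.
It fails at once if the driver in the stand or a loose thing on the bench is moved by 3 cm or more (distance of any of driver_mid, slide_box, oil_bottle, reagent, beaker, petri, sample_jar, mouse from where it was at the start of the episode above 0.03 m).
It also fails if it takes over 64 s, if anything falls off the work surface, if the arm or the gripper's body presses on something with over 40 N, if the wrist force passes 120 N, or if a joint passes its speed limit or range.

### The arm

A 6-joint arm with a two-finger parallel gripper is mounted at the origin on the work surface. World frame = base frame: x ahead of the robot, y to its left, z up, the work surface at z = 0. Lengths are in mm, angles in rad, forces in N, time in s.
With the tool pointing down it reaches from about 350 to 875 mm from the base axis. Payload 4.2 kg.
Tool frame: the origin (TCP) lies at the very end of the fingers, on their centre line; the grasp point (between the pads) lies 19 mm behind it; z points along the fingers, y is the direction in which the jaws open and shut (so a half turn about z gives the same grasp; the last joint's range is limited). The gripper opens to 85 mm and grips with 20 to 120 N. Pads are 22 mm wide; open, the fingers measure 114 mm over their backs; the gripper's body (76 mm by 85 mm) begins 54 mm behind the grasp point. The pads swing forward as they close: fully open they stand 13 mm farther back than shut.
Start: joints at [-1.062, 0.385, 0.008, 0, -1.194, -0.259], TCP at [154.523, -605.575, 203.512] pointing down, gripper open.
Joint ranges: [-3.14, 3.14], [-1.21, 2.06], [-1.07, 1.41], [-3.16, 2.05], [-2.99, -0.16], [-3.1, 3.1]. Speed limits (rad/s): [2.79, 2.79, 3.14, 3.14, 3.14, 3.14].

### API

Orientations are given as a unit quaternion [x, y, z, w].
In Python, from bench import arm, optics, job gives the robot as it stands.
- The arm moves only by the tool send_rows, never from a script. Its argument "steps" is a list that holds one entry, the list of rows, each a list of 5 numbers: the shift along the tool's x, y, z in cm, then the turn about the tool's z in rad, then the opening, from 0 (shut) to 1 (fully open). A call has 1 to 10 rows; each row shifts and turns the pose as measured when the row begins, along the tool's axes as they then stand; what a row does not reach is not made up. A row lasts 1/12 s, in which the tool goes at most 41.7 mm and 7.16 degrees, less where a joint would pass 70% of its speed; a pose out of reach is approached as far as the arm can. A call with a gripper value outside its range is refused whole. The fingers move at their own pace and stop on an object; the grip force is fixed at half the most. Time passes only in rows, so rows that do not move let the fingers close. It gives the time, the measured TCP pose, the force and the opening at its end, in the units of the state.
- arm.read_state(): the state, without advancing time (a new reading comes with each control period).
- optics.get_image(name): name is "scene" or "side" or "wrist"; returns (picture, depth): 400x640x3 uint8, blue, green, red; 400x640 float32, mm along the optical axis (not along the pixel's ray), 0 where there is no reading.
- optics.get_calibration(name): a dict with "K" (3x3 intrinsics, pixels), "rvec" (rotation vector, rad) and "tvec" (3), from world to camera coordinates, as OpenCV has them; the wrist camera has in their place "hand_eye" (4x4, takes a point from camera to tool coordinates, whose origin is the TCP and whose axes are the flange's). Camera axes: x right, y down, z forward; pixel columns grow to the right and rows downward; lengths in mm; the calibration is good to about 2 mm. A picture is of the moment at which its call begins: read the wrist's pose just before it. get_calibration takes no time and is no camera call.
- job.job_done(): hands the job in, once; it reports no verdict.
The state is a dict: "clock": time; "joints": joint angles; "joint_vel": joint speeds; "joint_efforts": joint torques, N m; "position": TCP position; "ee_rot": TCP orientation; "contact_force": force on the tool from outside, world axes, zero at the start; "wrist_torque": the same for the moment, N m; "gripper_width": finger opening in mm.
Only numpy, scipy, OpenCV 4.12 (cv2) and the standard library are available. Lean on these libraries where they do the work, as an engineer would, in place of code of your own. Each camera call takes 0.05 s, during which the arm holds its last target. There are 200 camera calls.

## Working session

There is one attempt and no reset: what is moved stays moved. The work goes in short steps, Python scripts to look and compute and a tool call to move; the robot and the scene stay as the last step left them, time stands still between calls to the robot, and variables do not carry over. Pictures are saved under pics/ and viewed, about 8 in all and at most 12, crops included, and the job is handed in when it is done.

Besides the shell and the picture viewer there is one more tool, called after "Request:" as name(argument=value, ...) on one line, values as JSON. send_rows: Moves the arm, as the interface text tells. Its arguments: {"type":"object","properties":{"steps":{"type":"array","items":{"type":"array","items":{"type":"array","items":{"type":"number"}}}}},"required":["steps"]}

```bash
ls; mkdir -p pics
cat > h.py <<'E'
import numpy as np,cv2
from scipy.spatial.transform import Rotation as R
from bench import arm,optics,job
def ext(n,s=None):
    c=optics.get_calibration(n);K=np.array(c["K"],float)
    if n=="wrist":
        s=s or arm.read_state();H=np.array(c["hand_eye"],float)
        T=np.eye(4);T[:3,:3]=R.from_quat(s["ee_rot"]).as_matrix();T[:3,3]=s["position"]
        return K,T@H
    M=np.eye(4);M[:3,:3]=cv2.Rodrigues(np.array(c["rvec"],float))[0];M[:3,3]=np.ravel(c["tvec"])
    return K,np.linalg.inv(M)
def snap(n,tag):
    s=arm.read_state();K,T=ext(n,s);im,d=optics.get_image(n)
    cv2.imwrite(f"pics/{tag}.png",im);np.savez(f"pics/{tag}.npz",im=im,d=d,K=K,T=T);return im,d,K,T
def cloud(d,K,T):
    v,u=np.mgrid[:d.shape[0],:d.shape[1]]
    p=np.stack([(u-K[0,2])/K[0,0]*d,(v-K[1,2])/K[1,1]*d,d],-1)
    return p@T[:3,:3].T+T[:3,3]
def load(t):
    z=np.load(f"pics/{t}.npz");return z["im"],z["d"],z["K"],z["T"]
def proj(P,K,T):
    q=(np.atleast_2d(P)-T[:3,3])@T[:3,:3];q=q@K.T;return q[:,:2]/q[:,2:]
E
python3 - <<'E'
from h import *
for n in("scene","side"):
    im,d,K,T=snap(n,n+"0");print(n,T[:3,3],T[:3,2])
print(arm.read_state())
E
```

```text
pics
scene [1038.5645329  -700.58580114 1232.88801612] [-0.37655123  0.4782749  -0.7933866 ]
side [-182.91183422  717.64033411  753.26959409] [ 0.5731577 -0.6153993 -0.5410859]
{'clock': 0.1, 'joints': array([-1.06238948e+00,  3.85532669e-01,  6.80281679e-03, -4.62728624e-04,
       -1.19403178e+00, -2.58615563e-01]), 'joint_vel': array([-1.40863997e-03, -2.63316749e-03,  5.65191578e-03,  6.40242028e-04,
       -3.68082749e-05, -2.21755116e-03]), 'joint_efforts': array([-5.47508043e-04, -3.93318951e+01,  1.88929385e+01,  4.19792712e+00,
       -2.57897758e-03,  3.30321456e-06]), 'position': array([ 154.39401282, -605.04252947,  202.5107103 ]), 'ee_rot': array([-1.24486459e-01,  9.92220797e-01,  9.91737521e-04, -1.68257430e-04]), 'contact_force': array([ 0.75232446,  0.46223691, -0.31881761]), 'wrist_torque': array([ 0.02566642,  0.00450822, -0.02540801]), 'gripper_width': 85.26681085607018}
```

View pics/scene0.png

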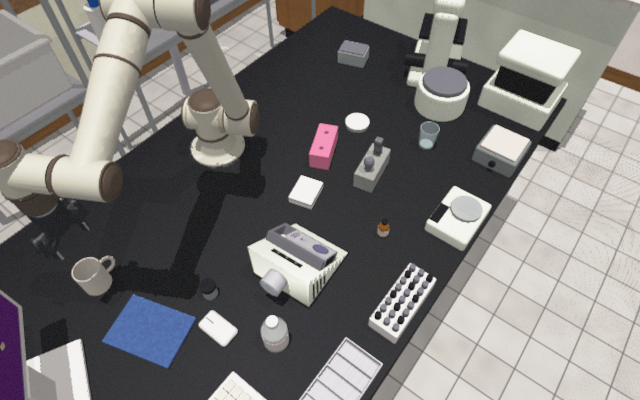

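View pics/side0.png

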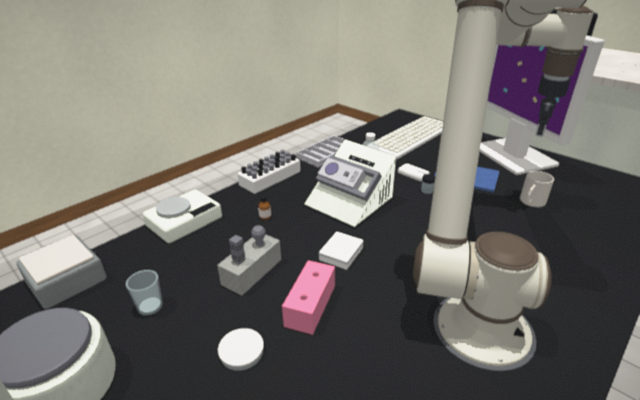

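The stand is the grey block at scene (372,168) and side (250,262). It holds two items:
- Square handle: scene (378,146), side (237,247). Its flat-sided head fits the pin tool.
- Round head: scene (369,162), side (259,235). This is the driver.

The pink look-alike is at scene (324,146), and the unit is at scene (297,260). Next I'll confirm this in an enlarged crop and measure from depth.

Run:
```python
from h import *
im,d,K,T=load("side0");a=cv2.resize(im[215:300,205:295],None,fx=4.4,fy=4.4,interpolation=cv2.INTER_CUBIC)
b=cv2.resize(im[130:230,300:400],None,fx=3.74,fy=3.74,interpolation=cv2.INTER_CUBIC)
cv2.imwrite("pics/crop1.png",np.hstack([a,b]))if a.shape[0]==b.shape[0] else print(a.shape,b.shape)
for n in("scene0","side0"):
    im,d,K,T=load(n);P=cloud(d,K,T);ok=d>0
    print(n)
    def at(u,v):print((u,v),P[v,u].round(1),im[v,u])
    for u,v in ([(378,146),(378,143),(369,162),(372,175),(297,265),(320,249),(273,285),(324,146)] if n=="scene0" else [(237,242),(236,237),(259,232),(250,262),(345,175),(330,170),(315,300)]):at(u,v)
    # stand top: z 60..70 region
    def reg(box,zl,zh):
        u0,u1,v0,v1=box;m=np.zeros(d.shape,bool);m[v0:v1,u0:u1]=1
        m&=ok&(P[...,2]>zl)&(P[...,2]<zh);return P[m]
    box=(345,400,130,200) if n=="scene0" else (210,290,220,295)
    for zl,zh in((60,72),(75,140),(133,140)):
        q=reg(box,zl,zh)
        if len(q)<5:continue
        r=cv2.minAreaRect(q[:,:2].astype(np.float32));print(zl,len(q),r,q[:,2].mean())
    box=(240,350,215,305) if n=="scene0" else (300,400,130,230)
    q=reg(box,5,230);
    r=cv2.minAreaRect(q[:,:2].astype(np.float32));print("unit",len(q),r,q.min(0),q.max(0))
```

```text
scene0
(378, 146) [532.4 263.8 115.8] [66 63 63]
(378, 143) [529.4 266.8 126.1] [82 79 81]
(369, 162) [548.3 185.3 115.3] [122 113 115]
(372, 175) [567.6 181.   66.9] [174 181 183]
(297, 265) [ 609.2 -263.2  134. ] [66 66 64]
(320, 249) [ 624.2 -179.3  122.2] [148 112 116]
(273, 285) [ 589.8 -343.3  117.8] [217 211 216]
(324, 146) [1038.6 -700.6 1232.9] [189 151 244]
60 513 ((533.5384521484375, 234.5814208984375), (72.44779968261719, 168.8819580078125), 10.90866470336914) 67.33712421488383
75 256 ((532.181396484375, 234.12734985351562), (41.1785888671875, 118.19857025146484), 17.929183959960938) 110.62157731169945
133 36 ((527.1441650390625, 275.36724853515625), (24.933744430541992, 27.92289161682129), 12.741765022277832) 136.57472340968232
unit 5801 ((530.7290649414062, -202.09817504882812), (358.82916259765625, 324.3922119140625), 36.85100555419922) [ 295.38361291 -398.01748534    5.00535872] [754.94105101  27.824671   164.86399964]
side0
(237, 242) [508.1 280.3 134.8] [106 100 102]
(236, 237) [526.9 269.1 133.7] [145 136 137]
(259, 232) [524.  202.3 113.5] [120 114 113]
(250, 262) [496.6 259.1  66.1] [165 171 171]
(345, 175) [ 567.8 -184.4  103.7] [129 127 128]
(330, 170) [ 616.4 -167.1  110.8] [157 122 128]
(315, 300) [290.7 241.2  64.6] [188 153 242]
60 936 ((463.3432312011719, 220.65626525878906), (212.31788635253906, 162.45382690429688), 11.221090316772461) 64.72380037551959
75 511 ((529.9556274414062, 235.0529327392578), (31.887685775756836, 106.71007537841797), 7.994808197021484) 108.44447374287478
133 62 ((522.0682373046875, 274.54364013671875), (26.01152992248535, 24.474328994750977), 8.128067970275879) 134.76097445233415
unit 6322 ((705.9151000976562, -356.9936218261719), (390.7469482421875, 718.8295288085938), 34.77943420410156) [ 450.43642617 -760.04910804    5.01861879] [932.09909716 -76.58912537 160.56630383]
```

View pics/crop1.png

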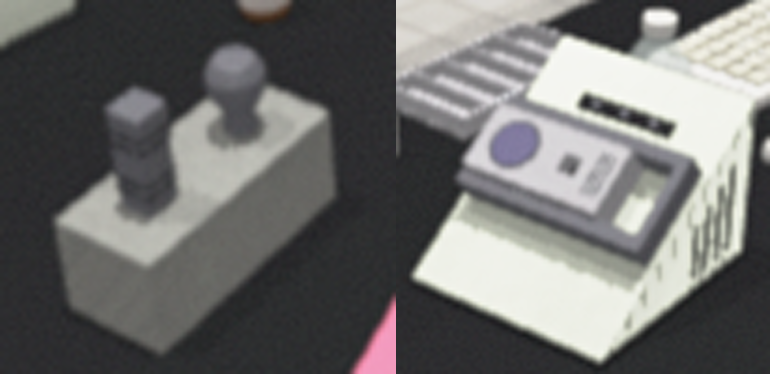

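Crop: the square handle stands in the nearer hole (the +y one) and the round-headed driver in the other. On the unit, the dark recess lies at about side (346,174), with the filter on the slide's outgoing (+x world) side. The moves can't tilt the gripper, so I'll pivot the tool about the jaw axis against the hole rim. First I'll measure the unit's axes.

Run:
```python
from h import *
for n,poly in(("side0",[(333,157),(368,172),(352,183),(322,172)]),("scene0",[(285,238),(330,253),(322,258),(280,243)])):
    im,d,K,T=load(n);P=cloud(d,K,T);m=np.zeros(d.shape,np.uint8);cv2.fillPoly(m,[np.array(poly)],1)
    q=P[(m>0)&(d>0)]
    for _ in range(4):
        c=np.median(q,0);u,s,vt=np.linalg.svd(q-q.mean(0),full_matrices=False);nn=vt[2]*np.sign(vt[2,2]);r=(q-q.mean(0))@nn;q=q[abs(r)<max(2.,1.5*np.std(r))]
    print(n,len(q),q.mean(0),nn,"tilt",np.degrees(np.arccos(nn[2])),"yaw of x",np.degrees(np.arctan2(-nn[1],-nn[0])),r.std())
im,d,K,T=load("side0")
a=cv2.resize(im[140:210,305:385],None,fx=5,fy=5,interpolation=cv2.INTER_CUBIC)
im,d,K,T=load("scene0")
b=cv2.resize(im[215:285,260:340],None,fx=5,fy=5,interpolation=cv2.INTER_CUBIC)
cv2.imwrite("pics/crop2.png",np.hstack([a,b]))
```

```text
side0 389 [ 578.30391473 -182.31210822  115.92962189] [-0.04240286  0.54619435  0.83658456] tilt 33.218804324874334 yaw of x -85.56084456546412 1.5485252821018813
scene0 204 [ 596.61396119 -205.69598283  131.99686692] [-0.03446025  0.32905679  0.94368115] tilt 19.32075667823297 yaw of x -84.02153080235404 1.4956914772572871
```

Request:
send_rows(steps=[[[0,0,-4,0,1],[0,0,-4,0,1],[0,0,-4,0,1],[0,0,-2,0,1],[0,0,0,0,1]]])

```text
clock: 0.52
position: [153.1, -602.6, 341.0]
ee_rot: [-0.124, 0.992, 0.009, -0.002]
contact_force: [-0.1, -0.0, 0.8]
gripper_width: 85.3
```

```bash
cat >> h.py <<'E'
def go(target,s=None):
    s=s or arm.read_state();r=R.from_quat(s["ee_rot"]);M=r.as_matrix()
    d=M.T@(np.array(target,float)-s["position"])/10
    y=M[:,1];print("pos",s["position"].round(1),"delta cm",d.round(2),"n",round(np.linalg.norm(d)/4.1,1),"jaw yaw",np.degrees(np.arctan2(y[1],y[0])).round(1),"tooltilt z",M[:,2].round(3),"F",s["contact_force"].round(1),"w",round(float(s["gripper_width"]),1),"t",s["clock"],"q6",s["joints"][5].round(2))
E
python3 - <<'E'
from h import *
print(np.array(optics.get_calibration("wrist")["hand_eye"]).round(2),ext("wrist")[0])
go([540,-130,360])
E
```

```text
[[  -0.     -0.96   -0.27   67.03]
 [   1.     -0.      0.     -1.23]
 [  -0.     -0.27    0.96 -169.1 ]
 [   0.      0.      0.      1.  ]] [[337.43240192   0.         319.21995146]
 [  0.         337.43240192 199.75861857]
 [  0.           0.           1.        ]]
pos [ 153.1 -602.6  341. ] delta cm [-49.12  36.32  -1.34] n 14.9 jaw yaw 104.2 tooltilt z [-0.007  0.018 -1.   ] F [-0.1 -0.   0.8] w 85.3 t 0.5167 q6 -0.26
```

View pics/crop2.png

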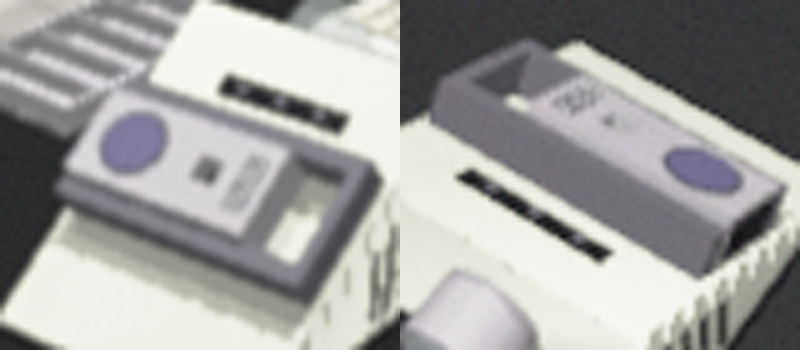

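Recess confirmed at side px (346,174). I'm moving over the unit for a look with the wrist camera, on the way to the stand.

Request:
send_rows(steps=[[[-3.56,1.93,0.2,0,1],[-3.56,1.93,0.2,0,1],[-3.56,1.93,0.2,0,1],[-3.56,1.93,0.2,0,1],[-3.56,1.93,0.2,0,1],[-3.56,1.93,0.2,0,1],[-3.56,1.93,0.2,0,1],[-3.56,1.93,0.2,0,1],[-3.56,1.93,0.2,0,1],[-3.56,1.93,0.2,0,1]]])

```text
clock: 1.35
position: [452.3, -322.1, 311.4]
ee_rot: [-0.116, 0.993, 0.016, -0.007]
contact_force: [0.1, -0.8, 0.6]
gripper_width: 85.3
```

Request:
send_rows(steps=[[[-3.56,1.93,0.2,0,1],[-3.56,1.93,0.2,0,1],[-3.56,1.93,0.2,0,1],[0,0,0,-0.12,1],[0,0,0,-0.12,1],[0,0,0,-0.12,1],[0,0,0,-0.12,1],[0,0,0,-0.12,1],[0,0,0,-0.12,1],[0,0,0,-0.12,1]]])

```text
clock: 2.18
position: [545.6, -225.2, 286.3]
ee_rot: [-0.526, 0.85, 0.03, -0.008]
contact_force: [-1.4, 0.2, -0.5]
gripper_width: 85.2
```

Request:
send_rows(steps=[[[0,0,0,-0.12,1],[0,0,0,-0.12,1],[0,0,0,-0.12,1],[0,0,0,-0.12,1],[0,0,0,-0.12,1],[0,0,0,0,1]]])

```text
clock: 2.68
position: [541.5, -223.0, 275.9]
ee_rot: [0.762, -0.646, -0.039, 0.002]
contact_force: [0.3, 0.3, 0.3]
gripper_width: 85.9
```

Run:
```python
from h import *
go([570,-219,300])
```

```text
pos [ 541.5 -223.   275.9] delta cm [-0.08 -2.75 -2.56] n 0.9 jaw yaw -170.5 tooltilt z [-0.062  0.048 -0.997] F [0.3 0.3 0.3] w 85.9 t 2.6833 q6 0.31
```

Run:
```python
from h import *
for p,q in(((153.1,-602.6),(-.124,.992,.009,-.002)),((452,-322),(-.116,.993,.016,-.007)),((545,-225),(-.526,.85,.03,-.008)),((541,-223),(.762,-.646,-.039,.002))):
    z=R.from_quat(q).as_matrix()[:,2];r=np.array(p)/np.hypot(*p);print("radial",z[:2]@r,"tang",z[:2]@[-r[1],r[0]])
im,d,K,T=snap("wrist","w1");cv2.imwrite("pics/w1.png",im)
s=arm.read_state();print(s["joints"].round(4),s["joint_efforts"].round(1),s["joint_vel"].round(3),s["position"])
```

```text
radial -0.018360880278599705 tang -0.0017351439909442943
radial -0.031846651557905656 tang 0.014340515582133243
radial -0.057984633052526435 tang 0.022125243996934135
radial -0.07541956318849888 tang 0.020142505260774
[-0.1371  0.3213  0.1058 -0.0397 -1.424   0.3045] [ -0.  -37.8  20.2   4.5  -0.1   0.3] [-0.    -0.001  0.009  0.003 -0.004 -0.051] [ 541.37367761 -222.99647838  275.71732553]
```

View pics/w1.png

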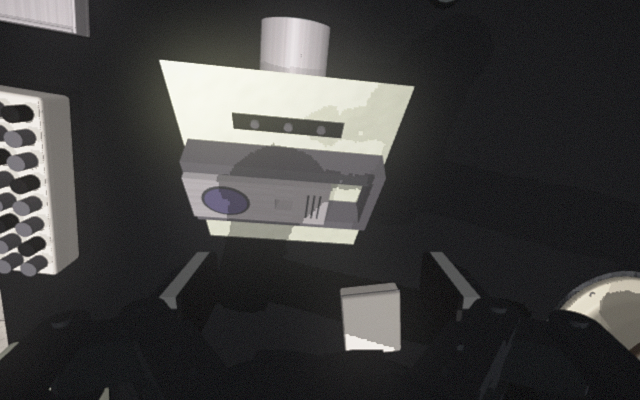

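Wrist view: the unit is seen from above, with its back at the top, the filter at (225,201), the recess at (283,204) and the slide_box at (371,315). Each row drifts the tool's pitch by about 0.15 degrees from sag. I'll measure the recess and test whether a reach-limit move corrects the tilt.

Run:
```python
from h import *
im,d,K,T=load("w1");P=cloud(d,K,T)
def fit(poly):
    m=np.zeros(d.shape,np.uint8);cv2.fillPoly(m,[np.array(poly)],1);q=P[(m>0)&(d>0)]
    for _ in range(5):
        u,s,vt=np.linalg.svd(q-q.mean(0),full_matrices=False);n=vt[2]*np.sign(vt[2,2]);r=(q-q.mean(0))@n;q=q[abs(r)<max(1.5,2*r.std())]
    print(len(q),q.mean(0).round(1),n.round(3),"tilt",np.degrees(np.arccos(n[2])).round(1),"yawx",np.degrees(np.arctan2(-n[1],-n[0])).round(1),r.std().round(2));return q.mean(0),n
c,n=fit([(200,178),(322,185),(318,222),(200,214)])
fit([(180,75),(395,95),(385,135),(185,130)])
def ray(u,v,c,n):
    r=T[:3,:3]@np.linalg.inv(K)@[u,v,1];o=T[:3,3];return o+r*((c-o)@n)/(r@n)
# edges for yaw: slide front edge corners & back edge (approx px)
for a in((283,204),(225,201),(183,172),(195,215),(383,182),(372,228)):print(a,P[a[1],a[0]].round(1),ray(*a,c,n).round(1))
s=im[185:222,260:305];cv2.imwrite("pics/c3.png",cv2.resize(s,None,fx=12,fy=12,interpolation=cv2.INTER_CUBIC))
im2,d2,K2,T2=load("side0");T=T2;K=K2;print("side recess",ray(346.2,174.4,c,n))
```

```text
4174 [ 587.8 -182.9  115.7] [-0.046  0.569  0.821] tilt 34.8 yawx -85.4 0.6
9688 [ 576.7 -277.4  137.1] [-0.039  0.565  0.824] tilt 34.5 yawx -86.1 0.61
(283, 204) [ 564.  -178.3  103.3] [ 563.9 -182.1  113.8]
(225, 201) [ 622.  -176.7  113.9] [ 622.1 -176.5  113.2]
(183, 172) [ 660.6 -204.3  125.9] [ 657.2 -207.5  136.7]
(195, 215) [ 655.3 -149.6   96.3] [ 655.3 -149.7   96.5]
(383, 182) [ 472.3 -224.7  131.8] [ 474.6 -226.6  139.7]
(372, 228) [ 433.2 -123.2   -1.7] [ 461.2 -160.9   93.4]
side recess [ 558.58838377 -179.09414565  111.44301421]
```

Request:
send_rows(steps=[[[2.16,-3.46,-0.15,0,1],[2.16,-3.46,-0.15,0,1],[2.16,-3.46,-0.15,0,1],[2.16,-3.46,-0.15,0,1],[2.16,-3.46,-0.15,0,1],[2.16,-3.46,-0.15,0,1],[2.16,-3.46,-0.15,0,1],[2.16,-3.46,-0.15,0,1],[2.16,-3.46,-0.15,0,1],[2.16,-3.46,-0.15,0,1]]])

```text
clock: 3.57
position: [827.8, -349.7, 215.6]
ee_rot: [0.751, -0.66, -0.034, 0.004]
contact_force: [1.6, -0.8, -4.2]
gripper_width: 85.3
```

Run:
```python
from h import *
go([525,275,200]);print(arm.read_state()["joints"].round(3))
```

```text
pos [ 827.8 -349.7  215.6] delta cm [-65.67  21.85   5.64] n 16.9 jaw yaw -172.6 tooltilt z [-0.056  0.038 -0.998] F [ 1.6 -0.8 -4.2] w 85.3 t 3.5667 q6 0.35
[-0.23   1.096  1.398 -0.026 -1.936  0.35 ]
```

Request:
send_rows(steps=[[[-3.86,1.29,0.1,0,1],[-3.86,1.29,0.1,0,1],[-3.86,1.29,0.1,0,1],[-3.86,1.29,0.1,0,1],[-3.86,1.29,0.1,0,1],[-3.86,1.29,0.1,0,1],[-3.86,1.29,0.1,0,1],[-3.86,1.29,0.1,0,1],[-3.86,1.29,0.1,0,1],[-3.86,1.29,0.1,0,1]]])

```text
clock: 4.4
position: [665.4, -7.8, 186.1]
ee_rot: [0.732, -0.678, -0.059, 0.02]
contact_force: [1.2, -0.1, -0.5]
gripper_width: 85.2
```

Run:
```python
from h import *
go([525,275,200]);print(arm.read_state()["joints"].round(3))
```

```text
pos [665.4  -7.8 186.1] delta cm [-29.27  11.79   1.66] n 7.7 jaw yaw -175.4 tooltilt z [-0.115  0.051 -0.992] F [ 1.2 -0.1 -0.5] w 85.2 t 4.4 q6 -0.1
[ 0.194  0.531  0.225 -0.073 -1.368 -0.098]
```

Request:
send_rows(steps=[[[-3.66,1.4,0.0,-0.02,1],[-3.66,1.4,0.0,-0.02,1],[-3.66,1.4,0.0,-0.02,1],[-3.66,1.4,0.0,-0.02,1],[-3.66,1.4,0.0,-0.02,1],[-3.66,1.4,0.0,0,1],[-3.66,1.4,0.0,0,1],[-1.5,0.5,0.0,0,1]]])

```text
clock: 5.07
position: [517.0, 261.6, 211.2]
ee_rot: [0.758, -0.648, -0.063, 0.021]
contact_force: [-0.3, -0.1, 0.0]
gripper_width: 85.6
```

Run:
```python
from h import *
im,d,K,T=snap("wrist","w2");P=cloud(d,K,T);go([525,275,200]);print(arm.read_state()["joints"].round(3))
ok=(d>0)&(abs(P[...,0]-525)<80)&(abs(P[...,1]-275)<60)
for zl,zh in((128,142),(62,72)):
    q=P[ok&(P[...,2]>zl)&(P[...,2]<zh)]
    if len(q)>4:print(zl,len(q),cv2.minAreaRect(q[:,:2].astype(np.float32)),q[:,2].mean())
K,T=load("scene0")[2:]
for az in(60,90,110,130,150,180):
    a=np.radians(az);print(az,proj([[450*np.cos(a),450*np.sin(a),0],[450*np.cos(a),450*np.sin(a),300],[600*np.cos(a),600*np.sin(a),450]],K,T).round(0).tolist())
```

```text
pos [516.6 262.9 211.3] delta cm [-0.99 -1.14  1.08] n 0.5 jaw yaw -170.7 tooltilt z [-0.124  0.05  -0.991] F [-0.4  0.4  0.2] w 85.8 t 5.1167 q6 -0.49
[ 0.68   0.354  0.02  -0.121 -1.304 -0.487]
128 979 ((526.080078125, 272.1585998535156), (24.07296371459961, 23.933691024780273), 10.180398941040039) 134.22144403368188
62 6115 ((528.1900634765625, 260.6523742675781), (70.13346862792969, 105.32037353515625), 10.686123847961426) 64.66533632787623
60 [[328.0, 114.0], [328.0, 49.0], [370.0, -2.0]]
90 [[294.0, 85.0], [289.0, 20.0], [313.0, -37.0]]
110 [[262.0, 74.0], [254.0, 10.0], [264.0, -49.0]]
130 [[227.0, 72.0], [214.0, 7.0], [210.0, -52.0]]
150 [[191.0, 77.0], [172.0, 12.0], [154.0, -45.0]]
180 [[141.0, 99.0], [114.0, 34.0], [71.0, -19.0]]
```

View pics/w2.png

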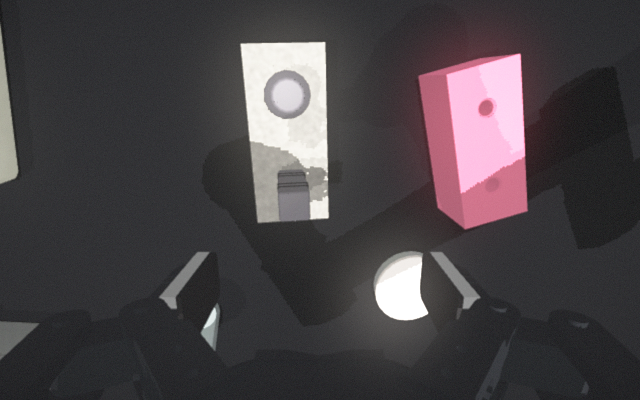

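Wrist view: the stand is seen from above, with the round head at (287,94), the square handle at (293,190), and the pink look-alike to the right. Handle measured at (526,272), yaw 10.2 degrees. Descending.

Request:
send_rows(steps=[[[-0.03,-0.58,3.0,0,1],[-0.03,-0.58,3.0,0,1],[-0.03,-0.58,3.0,0,1],[-0.03,-0.58,2.6,0,1]]])

```text
clock: 5.45
position: [527.8, 279.3, 97.8]
ee_rot: [0.758, -0.65, -0.06, 0.013]
contact_force: [0.5, 0.1, 0.8]
gripper_width: 85.5
```

Run:
```python
from h import *
go([523.7,273.2,86])
```

```text
pos [527.8 279.3  97.8] delta cm [0.63 0.39 1.18] n 0.3 jaw yaw -171.0 tooltilt z [-0.108  0.059 -0.992] F [0.5 0.1 0.8] w 85.5 t 5.45 q6 -0.47
```

Request:
send_rows(steps=[[[0.55,0.39,0.9,0,0],[0,0,-0.1,0,0],[0,0,-0.1,0,0],[0,0,-0.1,0,0],[0,0,-0.1,0,0],[0,0,-0.1,0,0]]])

```text
clock: 5.95
position: [522.3, 271.0, 86.8]
ee_rot: [0.753, -0.655, -0.062, 0.019]
contact_force: [-0.6, 0.2, -0.9]
gripper_width: 23.5
```

Run:
```python
from h import *
go([523.7,273.2,86])
```

```text
pos [522.3 271.   86.8] delta cm [-0.19 -0.17  0.08] n 0.1 jaw yaw -171.8 tooltilt z [-0.118  0.052 -0.992] F [-0.6  0.2 -0.9] w 23.5 t 5.95 q6 -0.47
```

Request:
send_rows(steps=[[[-0.06,-0.2,-1.85,0,0],[-0.06,-0.2,-1.85,0,0],[-0.06,-0.2,-1.85,0,0],[0,0,-0.15,0,0]]])

```text
clock: 6.28
position: [535.5, 271.1, 147.5]
ee_rot: [0.753, -0.655, -0.062, 0.018]
contact_force: [0.5, 0.4, -0.1]
gripper_width: 22.8
```

Run:
```python
from h import *
im,d,K,T=snap("side","s1");go([535,271,137])
a=im[190:300,190:310];cv2.imwrite("pics/s1c.png",cv2.resize(a,None,fx=5,fy=5,interpolation=cv2.INTER_CUBIC))
```

```text
pos [534.4 270.9 146.1] delta cm [ 0.06 -0.16  0.9 ] n 0.2 jaw yaw -171.9 tooltilt z [-0.118  0.054 -0.992] F [ 1.1  0.6 -0.9] w 22.8 t 6.3333 q6 -0.48
```

View pics/s1c.png

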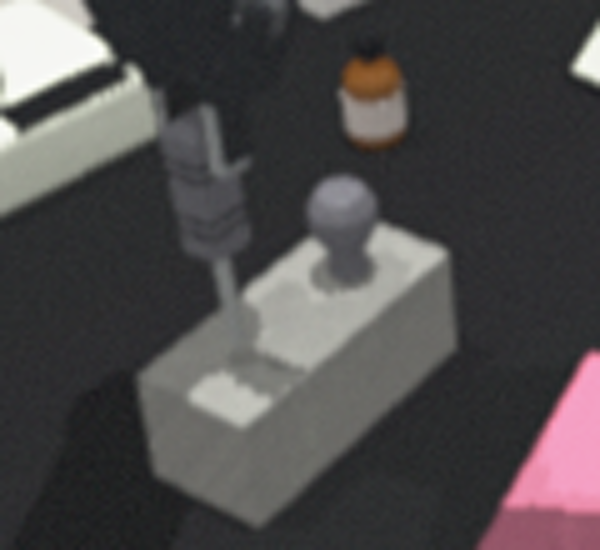

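The tool is lifted, with its tip about at the hole mouth (crop ~(240,350)). Next I lower it about 9 mm and swing the handle toward +y against the rim.

Request:
send_rows(steps=[[[0,0.08,0.75,0,0],[-1.8,0,0.1,0,0],[-1.4,-0.03,0.3,0,0],[-0.2,0,-0.1,0,0]]])

```text
clock: 6.67
position: [527.4, 301.0, 135.5]
ee_rot: [0.752, -0.656, -0.06, 0.022]
contact_force: [3.1, -4.7, -2.7]
gripper_width: 22.6
```

Run:
```python
from h import *
im,d,K,T=snap("side","s2");go([535,300,137])
a=im[190:300,190:310];cv2.imwrite("pics/s2c.png",cv2.resize(a,None,fx=5,fy=5,interpolation=cv2.INTER_CUBIC))
```

```text
pos [527.4 300.8 135.7] delta cm [ 0.17 -0.72 -0.23] n 0.2 jaw yaw -172.1 tooltilt z [-0.119  0.047 -0.992] F [ 3.5 -3.7 -2.3] w 22.7 t 6.7167 q6 -0.53
```

View pics/s2c.png

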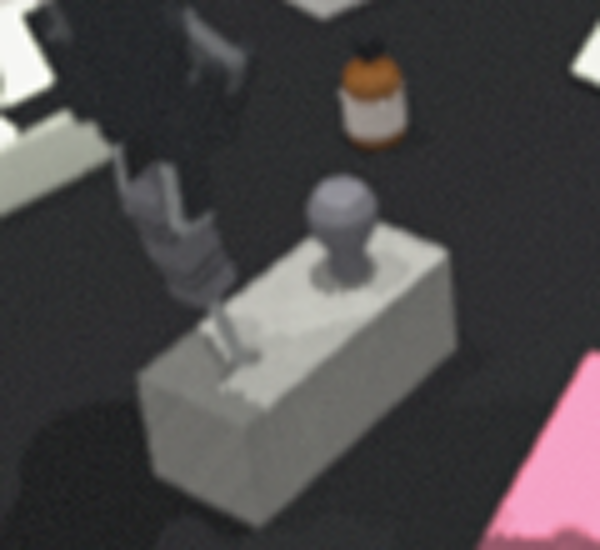

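Request:
send_rows(steps=[[[-1.35,-0.15,0.45,0,0],[-1.3,-0.15,0.6,0,0],[-0.2,0,-0.1,0,0]]])

```text
clock: 6.97
position: [524.6, 326.5, 126.1]
ee_rot: [0.751, -0.657, -0.059, 0.026]
contact_force: [2.6, -4.4, -1.5]
gripper_width: 22.8
```

```bash
cat >> h.py <<'E'
def axis(n,tag):
    """tool pose from wrist/side cloud: points near gripper belonging to pin/handle below the fingers"""
E
python3 - <<'E'
from h import *
im,d,K,T=snap("side","s3");go([535,325,125])
a=im[190:300,190:310];cv2.imwrite("pics/s3c.png",cv2.resize(a,None,fx=5,fy=5,interpolation=cv2.INTER_CUBIC))
P=cloud(d,K,T)
# colours along handle for later segmentation
s=arm.read_state();g=s["position"]-19*R.from_quat(s["ee_rot"]).as_matrix()[:,2];print("grip",g)
for a in np.radians([20,25,30,35,40]):
    ax=np.array([.118,0,.99]);ax=R.from_rotvec(-a*np.array([.99,.14,-.118])).apply(ax)
    print(np.degrees(a),ax.round(2),proj([g,g-99.6*ax],K,T).round(1).tolist(),(proj([g-99.6*ax,g-45*ax,g+30*ax],K,T)-[190,190]).round(1).tolist())
E
```

```text
pos [524.6 326.3 126.5] delta cm [ 0.28 -1.03  0.02] n 0.3 jaw yaw -172.1 tooltilt z [-0.123  0.039 -0.992] F [ 0.7 -3.5  0. ] w 22.8 t 7.0167 q6 -0.57
grip [526.90694794 325.59757067 145.37998842]
20.0 [0.06 0.34 0.94] [[215.7, 243.9], [234.0, 268.4]] [[44.0, 78.4], [34.3, 65.4], [19.6, 45.9]]
25.0 [0.05 0.42 0.9 ] [[215.7, 243.9], [236.1, 265.5]] [[46.1, 75.5], [35.3, 64.1], [18.9, 46.8]]
29.999999999999996 [0.03 0.5  0.86] [[215.7, 243.9], [238.0, 262.6]] [[48.0, 72.6], [36.2, 62.7], [18.3, 47.7]]
35.0 [0.02 0.57 0.82] [[215.7, 243.9], [239.8, 259.5]] [[49.8, 69.5], [37.0, 61.2], [17.7, 48.7]]
40.0 [0.   0.64 0.77] [[215.7, 243.9], [241.3, 256.3]] [[51.3, 66.3], [37.8, 59.7], [17.1, 49.8]]
```

View pics/s3c.png

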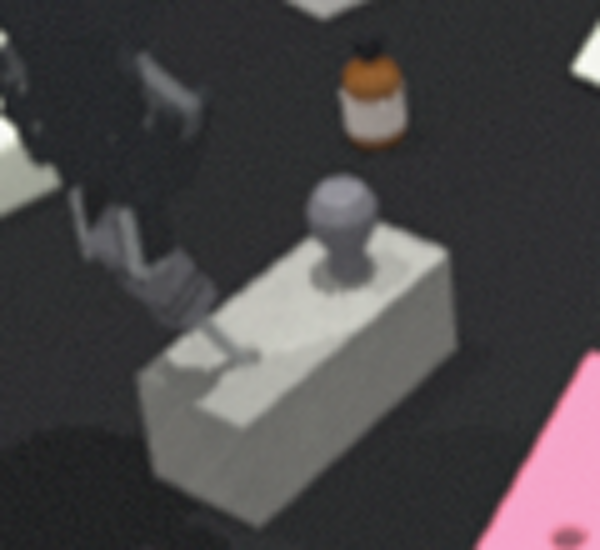

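The pin is now tilted about 33-35 degrees in the pads (crop: pin at the rim at (245,355)). Lifting out and turning slightly.

Request:
send_rows(steps=[[[0,0,-3.7,0,0],[0,0,-3.7,-0.05,0],[0,0,-3.7,-0.05,0],[0,0,-0.5,-0.04,0]]])

```text
clock: 7.35
position: [534.9, 324.1, 238.2]
ee_rot: [0.796, -0.601, -0.068, 0.025]
contact_force: [1.2, 0.1, 0.8]
gripper_width: 22.6
```

Run:
```python
from h import *
go([556,-90,225])
```

```text
pos [534.9 324.1 238.2] delta cm [40.42  9.31 -0.71] n 10.1 jaw yaw -163.8 tooltilt z [-0.137  0.042 -0.99 ] F [1.2 0.1 0.8] w 22.6 t 7.35 q6 -0.43
```

Request:
send_rows(steps=[[[4.0,0.93,-0.2,0,0],[4.0,0.93,-0.2,0,0],[4.0,0.93,-0.2,0,0],[4.0,0.93,-0.2,0,0],[4.0,0.93,-0.2,0,0],[4.0,0.93,-0.2,0,0],[4.0,0.93,-0.2,0,0],[4.0,0.93,-0.2,0,0],[4.0,0.93,-0.2,0,0],[3.0,0.7,-0.2,0,0]]])

```text
clock: 8.18
position: [556.4, -70.4, 228.8]
ee_rot: [0.8, -0.595, -0.077, 0.006]
contact_force: [-0.5, -0.3, -1.3]
gripper_width: 22.6
```

Run:
```python
from h import *
im,d,K,T=snap("wrist","w3");go([556,-104.5,204])
im2,d2,K2,T2=snap("side","s4")
u0,v0=300,120;b=cv2.resize(im2[v0:v0+110,u0:u0+80],(436,600),interpolation=cv2.INTER_CUBIC)
cv2.imwrite("pics/c4.png",b)
# tool points: wrist and side clouds in box near expected tool
s=arm.read_state();M=R.from_quat(s["ee_rot"]).as_matrix();g=s["position"]-19*M[:,2];print("grip",g)
for im_,d_,K_,T_ in((im,d,K,T),(im2,d2,K2,T2)):
    P=cloud(d_,K_,T_);r=P-g
    m=(d_>0)&(np.linalg.norm(r,axis=-1)<110)&(np.abs(r@M[:,1])<14)&(P[...,2]<g[2]-10)&(P[...,2]>110)
    v,u=np.nonzero(m);print(m.sum(),[u.min(),u.max(),v.min(),v.max()] if m.any() else 0)
    if m.sum()>20:
        q=P[m];far=np.linalg.norm(q-g,axis=1);
        for a,b in((25,45),(45,65),(65,80),(80,95),(95,110)):
            k=(far>a)&(far<b)
            if k.sum()>3:print(a,k.sum(),q[k].mean(0).round(1))
```

```text
pos [556.3 -74.6 228.4] delta cm [3.13 0.64 2.18] n 0.9 jaw yaw -163.1 tooltilt z [-0.13   0.081 -0.988] F [ 1.4 -0.9  0.7] w 22.9 t 8.2333 q6 0.21
grip [558.8599477  -73.37375877 247.11169871]
1857 [np.int64(295), np.int64(345), np.int64(122), np.int64(198)]
25 1256 [ 566.3 -101.6  227.7]
45 224 [ 564.6 -105.1  203.2]
65 179 [ 563.8 -109.7  185. ]
80 150 [ 564.3 -115.4  170.8]
95 48 [ 564.5 -119.1  161. ]
96 [np.int64(321), np.int64(334), np.int64(148), np.int64(168)]
25 33 [555.3 -87.8 217.5]
45 10 [ 558.  -104.   198.7]
65 11 [ 558.  -109.2  183.8]
80 10 [ 558.  -114.4  170.8]
95 5 [ 559.9 -118.9  159.3]
```

View pics/w3.png

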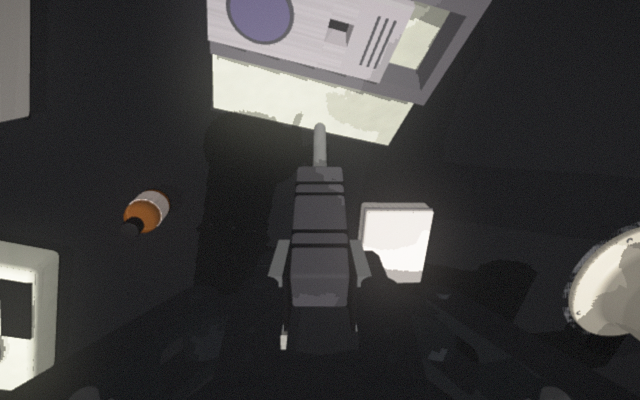

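Wrist view: the handle and pin point at the slide, with the tip at (320,126). The recess with its black button is at (338,32) and the filter at (260,15). I'll fit the pin axis and recess accurately.

Run:
```python
from h import *
im,d,K,T=load("w3");P=cloud(d,K,T)
def ray(u,v,c,n,T=T,K=K):
    r=T[:3,:3]@np.linalg.inv(K)@[u,v,1];o=T[:3,3];return o+r*((c-o)@n)/(r@n)
def fit(poly):
    m=np.zeros(d.shape,np.uint8);cv2.fillPoly(m,[np.array(poly)],1);q=P[(m>0)&(d>0)]
    for _ in range(5):
        u,s,vt=np.linalg.svd(q-q.mean(0),full_matrices=False);n=vt[2]*np.sign(vt[2,2]);r=(q-q.mean(0))@n;q=q[abs(r)<max(1.5,2*r.std())]
    print(len(q),q.mean(0).round(1),n.round(3),"tilt",np.degrees(np.arccos(n[2])).round(1));return q.mean(0),n
c,n=fit([(300,10),(400,5),(375,70),(300,50)])
print("recess",ray(339,31,c,n).round(1))
fit([(301,200),(341,200),(343,230),(299,230)]);fit([(301,254),(343,254),(345,300),(296,300)])
for v in range(120,170,4):
    row=[u for u in range(308,332) if d[v,u]>0 and np.linalg.norm(P[v,u]-P[v,320])<9]
    k=int(np.mean(row));print(v,k,len(row),P[v,k].round(1),end=";")
```

```text
4171 [ 556.3 -182.9  113.9] [-0.037  0.574  0.818] tilt 35.1
recess [ 563.8 -182.5  114. ]
1326 [565.  -92.9 250.2] [ 0.307 -0.885  0.35 ] tilt 69.5
1731 [562.7 -75.8 277.1] [0.049 0.182 0.982] tilt 10.9
120 320 17 [ 544.1 -105.2   14.9];124 320 9 [ 564.3 -120.   161.1];128 319 12 [ 565.  -118.1  166.5];132 319 12 [ 564.9 -116.3  170.9];136 319 12 [ 564.7 -114.4  174.5];140 319 12 [ 564.6 -112.7  178.9];144 319 12 [ 564.5 -111.   182.8];148 320 13 [ 563.9 -109.6  186.9];152 320 13 [ 563.8 -108.   190.5];156 320 13 [ 563.8 -106.6  195.1];160 319 14 [ 564.1 -104.6  197.1];164 319 14 [ 564.3 -103.6  202.5];168 319 24 [ 566.5 -105.5  218.4];
```

Tool tilt is about 22 degrees, as the grip slipped back some, and the recess mouth is at (563.8,-182.5,114). I'll go just above the mouth, put the tip a few mm in, and finish the tilt there.

Run:
```python
from h import *
go([555.3,-129.6,194])
```

```text
pos [556.4 -71.8 228.3] delta cm [5.88 1.42 2.93] n 1.6 jaw yaw -163.2 tooltilt z [-0.13   0.082 -0.988] F [ 0.2  0.5 -0.9] w 22.8 t 8.2833 q6 0.21
```

Request:
send_rows(steps=[[[2.9,0.7,1.3,0,0],[2.9,0.7,1.3,0,0],[0,0,-0.15,0,0],[0,0,-0.15,0,0]]])

```text
clock: 8.62
position: [557.2, -127.1, 197.7]
ee_rot: [0.798, -0.598, -0.078, -0.0]
contact_force: [-0.6, 0.3, -0.1]
gripper_width: 22.7
```

```bash
cat >> h.py <<'E'
def pin(tag):
    im,d,K,T=snap("wrist",tag);s=arm.read_state();P=cloud(d,K,T)
    c=T[:3,3];pts=[]
    for v in range(105,172,3):
        row=[u for u in range(300,340) if d[v,u]>0 and d[v,u]<d[190,320]+110]
        if 6<=len(row)<=18:
            k=int(round(np.mean(row)));p=P[v,k];pts.append([v,k,len(row),*p])
    pts=np.array(pts);print(pts.round(1)[[0,1,2,-3,-2,-1]] if len(pts)>6 else pts)
    q=pts[1:,3:];m=q.mean(0);a=np.linalg.svd(q-m)[2][0];a*=np.sign(a[2])
    w=m-c;w-=a*(w@a);w/=np.linalg.norm(w);print("axis",a.round(3),"tilt",np.degrees(np.arccos(a[2])).round(1),"centre",(m+4*w).round(1),"tip~",(pts[0,3:]+4*w).round(1))
    return im,d,K,T,P
E
python3 - <<'E'
from h import *
go([555.3,-129.6,194]);pin("w4");go([555.3,-129.6,194])
im,d,K,T=load("w4");print(proj([[563.8,-182.5,114]],K,T))
E
```

```text
pos [ 557.2 -127.1  197.7] delta cm [0.23 0.21 0.36] n 0.1 jaw yaw -163.3 tooltilt z [-0.124  0.094 -0.988] F [-0.6  0.3 -0.1] w 22.7 t 8.6167 q6 0.31
[[ 150.          320.           13.          564.5648683  -165.2871415
   157.72723284]
 [ 153.          320.           13.          564.71778698 -164.44011849
   161.832987  ]
 [ 156.          320.           13.          564.49277076 -163.10590883
   163.60499641]
 [ 159.          320.           13.          564.28861098 -161.81257673
   165.46342891]
 [ 162.          320.           14.          564.45078487 -161.06070008
   169.37437217]
 [ 165.          320.           14.          564.33599513 -159.93377452
   171.62963435]]
axis [-0.026  0.391  0.92 ] tilt 23.1 centre [ 563.3 -158.6  164.9] tip~ [ 563.4 -161.8  156.2]
pos [ 557.1 -126.9  197.7] delta cm [0.26 0.21 0.36] n 0.1 jaw yaw -163.3 tooltilt z [-0.125  0.094 -0.988] F [-0.6 -0.5 -0.6] w 22.8 t 8.6667 q6 0.31
[[322.15971701 111.8438552 ]]
```

Run:
```python
from h import *
go([557.1,-139.5,179.7]);go([557.1,-120.7,167.5])
print(R.from_quat(arm.read_state()["ee_rot"]).as_matrix().round(3))
```

```text
pos [ 557.1 -126.9  197.7] delta cm [1.43 0.19 1.66] n 0.5 jaw yaw -163.3 tooltilt z [-0.125  0.094 -0.988] F [-0.6 -0.5 -0.6] w 22.8 t 8.6667 q6 0.31
pos [ 557.1 -126.9  197.7] delta cm [-0.21 -0.46  3.04] n 0.8 jaw yaw -163.3 tooltilt z [-0.125  0.094 -0.988] F [-0.6 -0.5 -0.6] w 22.8 t 8.6667 q6 0.31
[[ 0.274 -0.954 -0.125]
 [-0.953 -0.286  0.094]
 [-0.125  0.093 -0.988]]
```

Request:
send_rows(steps=[[[0.72,0.1,0.75,0,0],[0.72,0.1,0.7,0,0],[0,0,-0.15,0,0]]])

```text
clock: 8.92
position: [558.6, -137.3, 182.8]
ee_rot: [0.799, -0.596, -0.078, -0.002]
contact_force: [-0.4, 0.1, -1.3]
gripper_width: 22.7
```

Run:
```python
from h import *
go([557.1,-139.5,179.7]);
```

```text
pos [ 558.6 -137.3  182.8] delta cm [0.21 0.18 0.3 ] n 0.1 jaw yaw -163.1 tooltilt z [-0.121  0.096 -0.988] F [-0.4  0.1 -1.3] w 22.7 t 8.9167 q6 0.34
```

Request:
send_rows(steps=[[[0.4,0.25,0.5,0,0],[-0.85,0,0.45,0,0],[-0.85,0,0.6,0,0],[-0.1,0,-0.1,0,0]]])

```text
clock: 9.25
position: [551.9, -124.4, 171.3]
ee_rot: [0.8, -0.595, -0.074, -0.001]
contact_force: [-1.5, -2.1, -0.8]
gripper_width: 22.5
```

Run:
```python
from h import *
go([557.1,-120.7,167.5]);im,d,K,T,P=pin("w5");go([557.1,-120.7,167.5])
```

```text
pos [ 551.9 -124.4  171.3] delta cm [-0.16 -0.64  0.35] n 0.2 jaw yaw -163.0 tooltilt z [-0.117  0.09  -0.989] F [-1.5 -2.1 -0.8] w 22.5 t 9.25 q6 0.32
[]Traceback (most recent call last):
  File "<stdin>", line 2, in <module>
  File "h.py", line 37, in pin
    q=pts[1:,3:];m=q.mean(0);a=np.linalg.svd(q-m)[2][0];a*=np.sign(a[2])
      ~~~^^^^^^^
IndexError: too many indices for array: array is 1-dimensional, but 2 were indexed
```

Run:
```python
from h import *
im,d,K,T=load("w5");P=cloud(d,K,T)
cv2.imwrite("pics/c5.png",cv2.resize(im[60:260,220:420],None,fx=3,fy=3,interpolation=cv2.INTER_CUBIC))
for v in range(110,215,5):print(v,[(u,P[v,u].round(0).tolist()) for u in (314,320,326)])
```

```text
110 [(314, [566.0, -181.0, 97.0]), (320, [564.0, -183.0, 109.0]), (326, [558.0, -183.0, 96.0])]
115 [(314, [566.0, -178.0, 102.0]), (320, [564.0, -180.0, 113.0]), (326, [559.0, -181.0, 110.0])]
120 [(314, [566.0, -176.0, 112.0]), (320, [563.0, -178.0, 118.0]), (326, [559.0, -178.0, 113.0])]
125 [(314, [566.0, -174.0, 117.0]), (320, [563.0, -176.0, 122.0]), (326, [559.0, -176.0, 119.0])]
130 [(314, [566.0, -172.0, 122.0]), (320, [563.0, -174.0, 128.0]), (326, [559.0, -174.0, 124.0])]
135 [(314, [565.0, -170.0, 127.0]), (320, [562.0, -171.0, 130.0]), (326, [558.0, -172.0, 127.0])]
140 [(314, [565.0, -167.0, 131.0]), (320, [562.0, -169.0, 137.0]), (326, [558.0, -170.0, 134.0])]
145 [(314, [565.0, -166.0, 137.0]), (320, [562.0, -167.0, 138.0]), (326, [558.0, -167.0, 137.0])]
150 [(314, [565.0, -164.0, 141.0]), (320, [562.0, -165.0, 144.0]), (326, [558.0, -166.0, 142.0])]
155 [(314, [564.0, -162.0, 145.0]), (320, [562.0, -163.0, 148.0]), (326, [558.0, -164.0, 146.0])]
160 [(314, [566.0, -164.0, 164.0]), (320, [563.0, -164.0, 163.0]), (326, [560.0, -165.0, 164.0])]
165 [(314, [566.0, -162.
[... 255 characters left out ...]
61.0, 174.0])]
180 [(314, [565.0, -157.0, 176.0]), (320, [563.0, -158.0, 177.0]), (326, [560.0, -159.0, 176.0])]
185 [(314, [565.0, -156.0, 180.0]), (320, [562.0, -156.0, 179.0]), (326, [560.0, -157.0, 180.0])]
190 [(314, [565.0, -154.0, 182.0]), (320, [562.0, -155.0, 182.0]), (326, [559.0, -156.0, 183.0])]
195 [(314, [565.0, -153.0, 185.0]), (320, [562.0, -154.0, 185.0]), (326, [559.0, -155.0, 186.0])]
200 [(314, [565.0, -152.0, 189.0]), (320, [562.0, -152.0, 188.0]), (326, [559.0, -153.0, 188.0])]
205 [(314, [564.0, -150.0, 189.0]), (320, [561.0, -150.0, 189.0]), (326, [559.0, -151.0, 189.0])]
210 [(314, [564.0, -149.0, 192.0]), (320, [561.0, -149.0, 193.0]), (326, [559.0, -151.0, 194.0])]
```

View pics/c5.png

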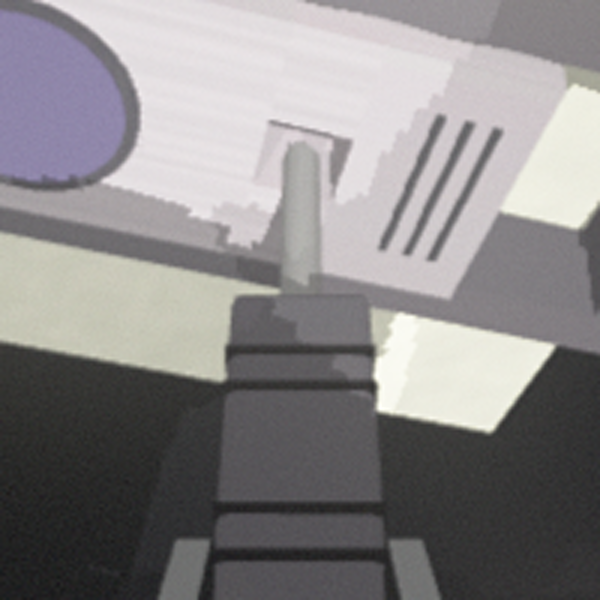

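View: the pin tip is just inside the recess (crop (302,145)), tilt about 27 degrees. Continuing the pivot, then deeper along the recess axis.

Request:
send_rows(steps=[[[-0.8,0,0.45,0,0],[-0.8,-0.1,0.6,0,0],[-0.3,0,0,0,0]]])

```text
clock: 9.55
position: [547.1, -107.1, 165.4]
ee_rot: [0.8, -0.595, -0.071, 0.0]
contact_force: [-0.4, -7.6, -1.3]
gripper_width: 22.6
```

```bash
cat >> h.py <<'E'
def look(tag):
    go([557,-120,167]);im,d,K,T=snap("wrist",tag);P=cloud(d,K,T);out=[]
    for v in range(100,230,3):
        u=320;out.append([v,*P[v,u],d[v,u]])
    o=np.array(out);print(o[::3].round(0).tolist())
    # handle face fit
    m=np.zeros(d.shape,bool);m[168:225,308:334]=1;q=P[m&(d>0)]
    for _ in range(5):
        n=np.linalg.svd(q-q.mean(0),full_matrices=False)[2][2];r=(q-q.mean(0))@n;q=q[abs(r)<max(1,2*r.std())]
    n*=np.sign(n[2]);print("face n",n.round(3),"tilt",np.degrees(np.arcsin(n[2])).round(1),q.mean(0).round(1))
E
python3 - <<'E'
from h import *
look("w6")
E
```

```text
pos [ 547.1 -107.1  165.4] delta cm [ 1.49 -0.55 -0.38] n 0.4 jaw yaw -163.0 tooltilt z [-0.114  0.084 -0.99 ] F [-0.4 -7.6 -1.3] w 22.6 t 9.55 q6 0.29
[[100.0, 563.0, -173.0, 123.0, 196.0], [109.0, 563.0, -169.0, 129.0, 192.0], [118.0, 562.0, -165.0, 134.0, 188.0], [127.0, 561.0, -161.0, 140.0, 184.0], [136.0, 560.0, -157.0, 146.0, 180.0], [145.0, 561.0, -155.0, 160.0, 168.0], [154.0, 561.0, -152.0, 166.0, 163.0], [163.0, 560.0, -149.0, 172.0, 159.0], [172.0, 560.0, -146.0, 175.0, 158.0], [181.0, 559.0, -143.0, 180.0, 153.0], [190.0, 559.0, -140.0, 183.0, 152.0], [199.0, 558.0, -137.0, 188.0, 148.0], [208.0, 558.0, -135.0, 192.0, 146.0], [217.0, 557.0, -132.0, 195.0, 143.0], [226.0, 557.0, -130.0, 200.0, 140.0]]
face n [ 0.285 -0.777  0.561] tilt 34.1 [ 558.3 -138.5  186.4]
```

Request:
send_rows(steps=[[[0.4,0.1,0.35,0,0],[0.4,0.1,0.35,0,0],[0.1,0,0,0,0]]])

```text
clock: 9.85
position: [547.8, -114.0, 158.8]
ee_rot: [0.801, -0.595, -0.07, -0.002]
contact_force: [0.5, -0.9, 0.8]
gripper_width: 23.0
```

Run:
```python
from h import *
look("w7")
```

```text
pos [ 547.8 -114.   158.8] delta cm [ 0.74 -0.64 -0.97] n 0.3 jaw yaw -162.9 tooltilt z [-0.11   0.087 -0.99 ] F [ 0.5 -0.9  0.8] w 23.0 t 9.85 q6 0.3
[[100.0, 564.0, -180.0, 114.0, 198.0], [109.0, 563.0, -175.0, 119.0, 195.0], [118.0, 562.0, -171.0, 125.0, 191.0], [127.0, 562.0, -167.0, 132.0, 185.0], [136.0, 561.0, -163.0, 137.0, 182.0], [145.0, 560.0, -160.0, 143.0, 179.0], [154.0, 561.0, -159.0, 159.0, 164.0], [163.0, 561.0, -156.0, 164.0, 161.0], [172.0, 560.0, -153.0, 168.0, 157.0], [181.0, 560.0, -150.0, 173.0, 154.0], [190.0, 559.0, -147.0, 177.0, 152.0], [199.0, 559.0, -144.0, 180.0, 149.0], [208.0, 558.0, -141.0, 184.0, 147.0], [217.0, 558.0, -139.0, 188.0, 144.0], [226.0, 558.0, -137.0, 193.0, 141.0]]
face n [ 0.285 -0.784  0.551] tilt 33.4 [ 558.9 -145.3  179.1]
```

Request:
send_rows(steps=[[[0.27,0.03,0.28,0,0],[0.27,0.03,0.28,0,0]]])

```text
clock: 10.07
position: [548.6, -118.3, 152.7]
ee_rot: [0.801, -0.595, -0.071, -0.003]
contact_force: [-0.3, 0.6, 4.3]
gripper_width: 22.5
```

Run:
```python
from h import *
look("w8");go([557,-120,167])
```

```text
pos [ 548.6 -118.3  152.7] delta cm [ 0.23 -0.64 -1.52] n 0.4 jaw yaw -162.9 tooltilt z [-0.11   0.089 -0.99 ] F [-0.3  0.6  4.3] w 22.5 t 10.0667 q6 0.31
[[100.0, 565.0, -184.0, 107.0, 199.0], [109.0, 564.0, -180.0, 113.0, 195.0], [118.0, 563.0, -175.0, 119.0, 190.0], [127.0, 563.0, -172.0, 126.0, 186.0], [136.0, 562.0, -168.0, 131.0, 182.0], [145.0, 561.0, -164.0, 136.0, 179.0], [154.0, 562.0, -163.0, 152.0, 164.0], [163.0, 562.0, -160.0, 158.0, 160.0], [172.0, 561.0, -157.0, 162.0, 158.0], [181.0, 561.0, -154.0, 168.0, 153.0], [190.0, 560.0, -151.0, 170.0, 152.0], [199.0, 560.0, -149.0, 175.0, 149.0], [208.0, 559.0, -146.0, 179.0, 146.0], [217.0, 559.0, -143.0, 182.0, 144.0], [226.0, 558.0, -141.0, 186.0, 141.0]]
face n [ 0.281 -0.786  0.551] tilt 33.4 [ 559.6 -149.7  173.1]
pos [ 548.5 -118.6  152.2] delta cm [ 0.2  -0.65 -1.57] n 0.4 jaw yaw -162.9 tooltilt z [-0.11   0.089 -0.99 ] F [ 0.5 -0.3  2.3] w 22.6 t 10.1167 q6 0.31
```

Request:
send_rows(steps=[[[0.12,0,0.15,0,0],[0.12,0,0.15,0,0]]])

```text
clock: 10.28
position: [548.9, -120.5, 149.4]
ee_rot: [0.801, -0.595, -0.071, -0.003]
contact_force: [-0.6, 2.0, 5.9]
gripper_width: 22.7
```

Run:
```python
from h import *
go([557,-120,167])
```

```text
pos [ 548.9 -120.5  149.4] delta cm [-0.03 -0.65 -1.82] n 0.5 jaw yaw -162.9 tooltilt z [-0.11   0.089 -0.99 ] F [-0.6  2.   5.9] w 22.7 t 10.2833 q6 0.32
```

Button is down (about 6 N along the axis). Holding briefly, then pushing sideways.

Request:
send_rows(steps=[[[0.02,0,0,0,0],[0.2,-0.78,-0.08,0,0],[0.2,-0.78,-0.08,0,0],[0.2,-0.78,-0.08,0,0]]])

```text
clock: 10.62
position: [570.4, -119.4, 149.5]
ee_rot: [0.8, -0.595, -0.075, -0.001]
contact_force: [-2.9, 1.5, 5.6]
gripper_width: 22.9
```

Run:
```python
from h import *
go([557,-120,167]);im,d,K,T=load("w8")
print(arm.read_state()["wrist_torque"])
```

```text
pos [ 570.4 -119.4  149.5] delta cm [-0.54  1.45 -1.58] n 0.5 jaw yaw -163.0 tooltilt z [-0.118  0.091 -0.989] F [-2.9  1.5  5.6] w 22.9 t 10.6167 q6 0.31
[ 0.17642634  1.00300164 -0.13697499]
```

Request:
send_rows(steps=[[[0.2,-0.8,-0.08,0,0],[0.2,-0.8,-0.08,0,0],[0.2,-0.8,-0.08,0,0],[0.2,-0.8,-0.08,0,0],[0.2,-0.8,-0.08,0,0]]])

```text
clock: 11.03
position: [614.8, -116.3, 149.5]
ee_rot: [0.8, -0.595, -0.078, 0.0]
contact_force: [-5.9, 2.4, 7.7]
gripper_width: 22.8
```

Run:
```python
from h import *
look("w9")
```

```text
pos [ 614.8 -116.3  149.5] delta cm [-1.48  5.77 -1.04] n 1.5 jaw yaw -163.0 tooltilt z [-0.125  0.092 -0.988] F [-5.9  2.4  7.7] w 22.8 t 11.0333 q6 0.31
[[100.0, 630.0, -182.0, 102.0, 199.0], [109.0, 629.0, -177.0, 109.0, 195.0], [118.0, 629.0, -173.0, 116.0, 190.0], [127.0, 628.0, -169.0, 121.0, 187.0], [136.0, 628.0, -166.0, 127.0, 182.0], [145.0, 627.0, -162.0, 132.0, 180.0], [154.0, 629.0, -161.0, 150.0, 163.0], [163.0, 628.0, -158.0, 155.0, 160.0], [172.0, 627.0, -155.0, 158.0, 158.0], [181.0, 627.0, -152.0, 163.0, 155.0], [190.0, 627.0, -150.0, 168.0, 151.0], [199.0, 626.0, -147.0, 171.0, 149.0], [208.0, 626.0, -144.0, 175.0, 146.0], [217.0, 626.0, -142.0, 179.0, 143.0], [226.0, 625.0, -139.0, 183.0, 141.0]]
face n [ 0.289 -0.789  0.542] tilt 32.8 [ 626.2 -147.7  169.5]
```

Request:
send_rows(steps=[[[0.15,-0.6,-0.08,0,0],[0.05,-0.3,-0.08,0,0]]])

```text
clock: 11.25
position: [617.6, -115.8, 149.6]
ee_rot: [0.798, -0.596, -0.088, 0.008]
contact_force: [-8.1, -0.1, 6.7]
gripper_width: 22.3
```

Run:
```python
from h import *
go([557,-120,167])
im,d,K,T=snap("side","s5");P=cloud(d,K,T)
im0,d0,K0,T0=load("side0")
# slide far end: max unit-y of points near slide top plane
e=np.array([.997,.08,0]);c=np.array([563.8,-182.5,114]);n=np.array([-.04,.572,.819])
for dd in(d0,d):
    P=cloud(dd,K,T);r=P-c;m=(dd>0)&(abs(r@n)<3)&(abs(r@np.cross(e,n))<25)&(abs(r@e)<170);t=np.sort((r@e)[m]);print(m.sum(),np.percentile(t,[.5,1,2,98,99,99.5]).round(1))
```

```text
pos [ 617.6 -115.8  149.6] delta cm [-1.49  6.08 -0.85] n 1.5 jaw yaw -163.0 tooltilt z [-0.15   0.091 -0.985] F [-8.1 -0.1  6.7] w 22.3 t 11.25 q6 0.3
408 [-96.1 -93.9 -86.   90.3  92.4  93.1]
317 [-97.4 -96.  -92.  150.1 151.  151.1]
```

Slide is out about 58-60 mm at its stop. Withdrawing along the recess axis.

Request:
send_rows(steps=[[[-0.6,0.35,-0.75,0,0],[-1.0,0,-1.3,0,0],[-1.0,0,-1.3,0,0],[-1.0,0,-1.3,0,0],[-1.0,0,-1.3,0,0],[-1.5,0,-2.0,0,0]]])

```text
clock: 11.8
position: [613.9, -62.7, 231.5]
ee_rot: [0.797, -0.597, -0.089, 0.008]
contact_force: [0.3, 0.5, -1.2]
gripper_width: 22.7
```

Run:
```python
from h import *
im,d,K,T=snap("side","s6")
e=np.array([.997,.08,0]);c=np.array([563.8,-182.5,114]);n=np.array([-.04,.572,.819])
P=cloud(d,K,T);r=P-c;m=(d>0)&(abs(r@n)<3)&(abs(r@np.cross(e,n))<25)&(abs(r@e)<170);t=(r@e)[m];print(np.percentile(t,[98,99,99.5]).round(1))
look("w10");go([535,300,240])
```

```text
[151.3 152.5 152.9]
pos [616.7 -60.9 237.8] delta cm [4.9  6.62 7.27] n 2.7 jaw yaw -163.0 tooltilt z [-0.141  0.093 -0.986] F [1.3 0.2 4. ] w 23.1 t 11.85 q6 0.2
[[100.0, 631.0, -126.0, 190.0, 200.0], [109.0, 630.0, -122.0, 197.0, 195.0], [118.0, 630.0, -118.0, 205.0, 189.0], [127.0, 630.0, -114.0, 211.0, 185.0], [136.0, 629.0, -110.0, 215.0, 183.0], [145.0, 629.0, -107.0, 221.0, 179.0], [154.0, 630.0, -106.0, 237.0, 164.0], [163.0, 630.0, -103.0, 242.0, 161.0], [172.0, 660.0, -142.0, 396.0, 0.0], [181.0, 629.0, -97.0, 252.0, 154.0], [190.0, 629.0, -94.0, 255.0, 152.0], [199.0, 628.0, -91.0, 259.0, 149.0], [208.0, 628.0, -89.0, 263.0, 146.0], [217.0, 628.0, -87.0, 268.0, 143.0], [226.0, 628.0, -84.0, 271.0, 141.0]]
face n [ 0.296 -0.791  0.536] tilt 32.4 [628.3 -92.4 257.6]
pos [616.9 -61.8 236.8] delta cm [-36.75  -2.69   4.21] n 9.0 jaw yaw -163.0 tooltilt z [-0.14   0.093 -0.986] F [-0.1 -1.   0. ] w 23.0 t 11.9 q6 0.21
```

Request:
send_rows(steps=[[[-3.75,-0.18,0.35,0,0],[-3.75,-0.18,0.35,0,0],[-3.75,-0.18,0.35,0,0],[-3.75,-0.18,0.35,0,0],[-3.75,-0.18,0.35,0,0],[-3.75,-0.18,0.35,0,0],[-3.75,-0.18,0.35,0,0],[-3.75,-0.18,0.35,0,0],[-3.75,-0.18,0.35,0,0],[-3.0,-0.18,0.3,0,0]]])

```text
clock: 12.73
position: [532.0, 314.7, 245.8]
ee_rot: [0.796, -0.599, -0.083, -0.003]
contact_force: [0.7, -0.1, -1.1]
gripper_width: 22.8
```

```bash
cat >> h.py <<'E'
def tool(tag):
    """tool tip and axis in world, from wrist view of the handle's camera-side face and its lower edge"""
    s=arm.read_state();M=R.from_quat(s["ee_rot"]).as_matrix();im,d,K,T=snap("wrist",tag);P=cloud(d,K,T)
    m=np.zeros(d.shape,bool);m[155:225,308:334]=1;q=P[m&(d>0)]
    for _ in range(6):
        n=np.linalg.svd(q-q.mean(0),full_matrices=False)[2][2];r=(q-q.mean(0))@n;q=q[abs(r)<max(1,2*r.std())]
    n*=-np.sign(n@(q.mean(0)-T[:3,3]));a=np.cross(n,M[:,1]);a/=np.linalg.norm(a);a*=np.sign(a[2])
    c=q.mean(0)
    col=P[:,320];ok=(d[:,320]>0)&(abs((col-c)@n)<2.5);low=((col-c)@a)[ok].min()
    bot=c+low*a-12*n;tip=bot-60*a
    print("axis",a.round(3),"tip",tip.round(1),"tip-TCP",(tip-s["position"]).round(1));return tip,a,(P,d,T)
E
python3 - <<'E'
from h import *
go([513,341,225]);tool("w11");go([513,341,225])
E
```

```text
pos [532.  314.7 245.8] delta cm [-2.73  0.87  2.57] n 0.9 jaw yaw -163.5 tooltilt z [-0.129  0.105 -0.986] F [ 0.7 -0.1 -1.1] w 22.8 t 12.7333 q6 -0.39
axis [-0.073  0.532  0.844] tip [557.4 162.7  53. ] tip-TCP [  25.5 -152.  -192.8]
pos [530.9 319.6 245.3] delta cm [-2.24  0.91  2.46] n 0.8 jaw yaw -163.3 tooltilt z [-0.13   0.107 -0.986] F [ 0.6  2.6 -0.5] w 22.5 t 12.7833 q6 -0.39
```

```bash
sed -i 's/low=((col-c)@a)\[ok\].min()/ok[:138]=False;low=((col-c)@a)[ok].min()/' h.py
python3 - <<'E'
from h import *
tool("w12");im,d,K,T=load("w12");P=cloud(d,K,T)
m=(d>0)&(abs(P[...,2]-65)<4)&(abs(P[...,0]-530)<70)&(abs(P[...,1]-235)<110)
q=P[m];print(m.sum(),cv2.minAreaRect(q[:,:2].astype(np.float32)),q[:,2].mean())
h=(d>0)&(P[...,2]<58)&(np.hypot(P[...,0]-526,P[...,1]-273)<14)
if h.any():v,u=np.nonzero(h);print("hole px",h.sum(),u.mean(),v.mean(),P[h].mean(0))
print(proj([[526,273,66],[541,195,66]],K,T))
E
```

```text
axis [-0.076  0.53   0.845] tip [545.5 249.5 181.9] tip-TCP [ 14.6 -70.2 -63.4]
8614 ((531.0032958984375, 245.5106201171875), (70.30052947998047, 135.84341430664062), 10.668978691101074) 64.56703991833146
hole px 6 314.0 105.5 [526.28076294 279.4143988    8.71465897]
[[320.80024666 107.31939811]
 [330.02820269  15.58073837]]
```

Run:
```python
from h import *
go([512.3,346.5,140])
```

```text
pos [531.4 316.6 245.1] delta cm [-1.92 -0.03 10.93] n 2.7 jaw yaw -163.3 tooltilt z [-0.13   0.105 -0.986] F [-0.1 -0.6 -0.6] w 22.9 t 12.8333 q6 -0.39
```

Request:
send_rows(steps=[[[-0.6,0,3.4,0,0],[-0.6,0,3.4,0,0],[-0.6,0,3.2,0,0],[-0.2,0,-0.1,0,0]]])

```text
clock: 13.17
position: [514.9, 351.4, 148.3]
ee_rot: [0.799, -0.596, -0.083, -0.008]
contact_force: [-1.9, -0.8, -2.5]
gripper_width: 22.8
```

Run:
```python
from h import *
tip,a,_=tool("w13");s=arm.read_state();go(s["position"]+np.array([525.8,272.9,66])-tip)
im,d,K,T=load("w13");P=cloud(d,K,T)
print("hole px",proj([[525.8,272.9,65]],K,T).round(1))
for v in range(70,150,5):
    row=[u for u in range(295,345) if d[v,u]>0 and P[v,u][2]>72];print(v,(row[0],row[-1],len(row),P[v,(row[0]+row[-1])//2].round(0).tolist()) if row else None,end=";")
```

```text
axis [-0.082  0.524  0.847] tip [529.9 281.9  85. ] tip-TCP [ 15.1 -69.5 -63.3]
pos [517.4 352.  152.3] delta cm [1.01 0.5  1.82] n 0.5 jaw yaw -163.1 tooltilt z [-0.117  0.114 -0.987] F [ 0.1 -0.3 -0.8] w 22.9 t 13.2167 q6 -0.4
hole px [[327.3  74.5]]
70 None;75 None;80 None;85 (319, 323, 5, [531.0, 279.0, 89.0]);90 (315, 327, 13, [530.0, 282.0, 92.0]);95 (315, 327, 13, [530.0, 284.0, 98.0]);100 (315, 327, 11, [529.0, 287.0, 99.0]);105 (315, 327, 13, [529.0, 289.0, 103.0]);110 (315, 327, 13, [528.0, 291.0, 106.0]);115 (314, 327, 14, [529.0, 294.0, 112.0]);120 (314, 327, 14, [529.0, 296.0, 114.0]);125 (314, 327, 14, [528.0, 298.0, 117.0]);130 (314, 327, 14, [528.0, 300.0, 122.0]);135 (314, 327, 14, [528.0, 302.0, 125.0]);140 (314, 327, 14, [527.0, 304.0, 129.0]);145 (314, 327, 14, [527.0, 306.0, 131.0]);
```

Request:
send_rows(steps=[[[0.7,0.42,1.0,0,0],[0.55,0.3,1.0,0,0],[0,0,-0.1,0,0]]])

```text
clock: 13.47
position: [516.6, 341.3, 137.4]
ee_rot: [0.8, -0.595, -0.079, -0.015]
contact_force: [-0.5, -0.8, -1.0]
gripper_width: 22.7
```

Run:
```python
from h import *
go([510.4,340,123.3]);tip,a,_=tool("w14");go([510.4,340,123.3])
im,d,K,T=load("w14");P=cloud(d,K,T)
print("hole px",proj([[525.8,272.9,65]],K,T).round(1))
for v in range(60,110,4):
    row=[u for u in range(295,350) if d[v,u]>0 and P[v,u][2]>69];print(v,(row[0],row[-1],len(row),P[v,(row[0]+row[-1])//2].round(0).tolist()) if row else None,end=";")
```

```text
pos [516.6 341.3 137.4] delta cm [0.15 0.53 1.44] n 0.4 jaw yaw -163.0 tooltilt z [-0.108  0.118 -0.987] F [-0.5 -0.8 -1. ] w 22.7 t 13.4667 q6 -0.38
axis [-0.097  0.521  0.848] tip [532.8 272.1  74.2] tip-TCP [ 16.2 -69.1 -63.1]
pos [517.9 342.  139.2] delta cm [0.21 0.67 1.62] n 0.4 jaw yaw -163.0 tooltilt z [-0.105  0.119 -0.987] F [-0.2 -0.3  0. ] w 23.0 t 13.5167 q6 -0.38
hole px [[329.1  92. ]]
60 None;64 None;68 None;72 None;76 None;80 None;84 None;88 (316, 326, 11, [533.0, 271.0, 79.0]);92 (315, 327, 13, [533.0, 273.0, 83.0]);96 (315, 327, 13, [532.0, 275.0, 87.0]);100 (315, 327, 13, [532.0, 277.0, 90.0]);104 (315, 327, 13, [532.0, 279.0, 92.0]);108 (315, 327, 13, [531.0, 281.0, 94.0]);
```

Request:
send_rows(steps=[[[0.1,0.8,0.3,0,0],[0.1,0.1,0.6,0,0],[0.1,0.0,0.5,0,0]]])

```text
clock: 13.77
position: [512.6, 339.6, 131.7]
ee_rot: [0.8, -0.595, -0.076, -0.023]
contact_force: [0.7, -0.4, -1.1]
gripper_width: 23.0
```

Run:
```python
from h import *
go([509.6,339.9,123]);tip,a,_=tool("w15");go([509.6,339.9,123])
im,d,K,T=load("w15");P=cloud(d,K,T)
print("hole px",proj([[525.8,272.9,65]],K,T).round(1))
for v in range(76,120,4):
    row=[u for u in range(295,350) if d[v,u]>0 and P[v,u][2]>69];print(v,(row[0],row[-1],len(row),P[v,(row[0]+row[-1])//2].round(0).tolist()) if row else None,end=";")
```

```text
pos [512.6 339.6 131.7] delta cm [0.01 0.23 0.89] n 0.2 jaw yaw -163.0 tooltilt z [-0.094  0.127 -0.987] F [ 0.7 -0.4 -1.1] w 23.0 t 13.7667 q6 -0.38
axis [-0.108  0.511  0.852] tip [529.6 270.8  67.5] tip-TCP [ 17.  -68.8 -64.1]
pos [512.1 339.2 130.6] delta cm [-0.02  0.18  0.79] n 0.2 jaw yaw -163.0 tooltilt z [-0.096  0.126 -0.987] F [-0.8 -0.4 -0.8] w 22.9 t 13.8167 q6 -0.38
hole px [[324.8  93.4]]
76 None;80 None;84 None;88 (316, 326, 11, [530.0, 270.0, 74.0]);92 (315, 327, 13, [529.0, 272.0, 78.0]);96 (315, 327, 13, [529.0, 274.0, 80.0]);100 (315, 327, 13, [529.0, 276.0, 83.0]);104 (315, 327, 13, [528.0, 277.0, 86.0]);108 (315, 327, 13, [528.0, 279.0, 88.0]);112 (314, 327, 14, [528.0, 281.0, 94.0]);116 (314, 327, 14, [528.0, 283.0, 95.0]);
```

Request:
send_rows(steps=[[[0.05,0.4,0.3,0,0],[0.05,0.05,0.5,0,0],[0,0,0,0,0]]])

```text
clock: 14.07
position: [507.0, 337.9, 122.5]
ee_rot: [0.8, -0.595, -0.076, -0.022]
contact_force: [-0.0, -0.3, -1.1]
gripper_width: 22.9
```

Run:
```python
from h import *
tip,a,_=tool("w16");go([509.6,339.9,123])
im,d,K,T=load("w16");P=cloud(d,K,T)
for v in range(76,112,4):
    row=[u for u in range(295,350) if d[v,u]>0 and P[v,u][2]>69];print(v,(row[0],row[-1],len(row),P[v,(row[0]+row[-1])//2].round(0).tolist()) if row else None,end=";")
```

```text
axis [-0.108  0.514  0.851] tip [524.  269.   58.5] tip-TCP [ 17.  -68.9 -63.9]
pos [507.3 338.1 123. ] delta cm [-0.11 -0.27 -0.  ] n 0.1 jaw yaw -163.0 tooltilt z [-0.095  0.126 -0.987] F [-0.9 -0.2 -0.6] w 22.9 t 14.1167 q6 -0.38
76 None;80 None;84 None;88 None;92 None;96 (317, 324, 8, [524.0, 272.0, 70.0]);100 (315, 326, 12, [524.0, 274.0, 74.0]);104 (315, 327, 13, [523.0, 276.0, 78.0]);108 (315, 327, 13, [522.0, 277.0, 80.0]);
```

The tip is about 7 mm in the hole with no contact force. Swinging back upright against the rim.

Request:
send_rows(steps=[[[1.5,-0.1,-0.85,0,0],[1.4,0,-0.6,0,0],[1.4,0,-0.45,0,0]]])

```text
clock: 14.37
position: [521.1, 302.9, 136.0]
ee_rot: [0.801, -0.593, -0.079, -0.028]
contact_force: [-2.7, 5.4, 1.4]
gripper_width: 23.0
```

Run:
```python
from h import *
tip,a,_=tool("w17");go([509.6,339.9,123])
```

```text
axis [0.013 0.126 0.992] tip [523.5 272.3   4.4] tip-TCP [   2.4  -30.6 -131.6]
pos [521.8 300.8 136.5] delta cm [-3.83 -0.05  1.98] n 1.1 jaw yaw -162.9 tooltilt z [-0.094  0.138 -0.986] F [-3.   3.9  1.3] w 22.8 t 14.4167 q6 -0.31
```

Request:
send_rows(steps=[[[1.2,0,-0.3,0,0],[1.0,0,-0.2,0,0]]])

```text
clock: 14.58
position: [527.6, 282.9, 138.7]
ee_rot: [0.8, -0.594, -0.081, -0.03]
contact_force: [-3.4, 3.7, 2.3]
gripper_width: 22.5
```

Run:
```python
from h import *
tip,a,_=tool("w18");go([509.6,339.9,123]);im,d,K,T=snap("side","s7");
cv2.imwrite("pics/c7.png",cv2.resize(im[180:300,190:310],None,fx=5,fy=5,interpolation=cv2.INTER_CUBIC))
```

```text
axis [ 0.063 -0.042  0.997] tip [528.4 281.7   4.2] tip-TCP [   0.9   -1.2 -134.5]
pos [528.  281.6 138.7] delta cm [-5.77 -0.02  2.56] n 1.5 jaw yaw -163.0 tooltilt z [-0.094  0.144 -0.985] F [-3.3  2.4  2. ] w 22.9 t 14.6333 q6 -0.28
```

View pics/c7.png

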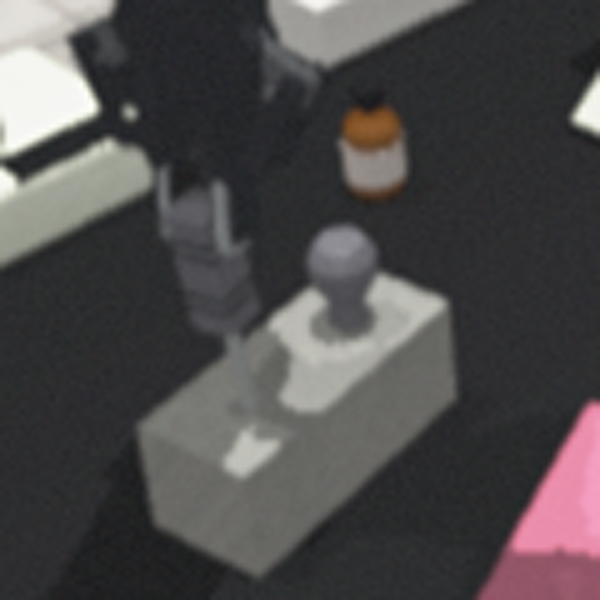

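View: the pin is in the +y hole and nearly upright (crop (240,380)); driver and oil bottle undisturbed. Lowering in steps.

Request:
send_rows(steps=[[[0.05,0,1.3,0,0],[0.1,0,1.3,0,0]]])

```text
clock: 14.85
position: [528.3, 284.6, 115.4]
ee_rot: [0.8, -0.594, -0.078, -0.032]
contact_force: [-0.3, 0.3, -0.8]
gripper_width: 22.8
```

Run:
```python
from h import *
tip,a,_=tool("w19");go([526,276,88]);
```

```text
axis [0.042 0.006 0.999] tip [536.3 274.9  -2.4] tip-TCP [   8.1   -9.7 -117.8]
pos [526.6 283.9 112.4] delta cm [1.12 0.18 2.3 ] n 0.6 jaw yaw -163.0 tooltilt z [-0.092  0.142 -0.986] F [-0.1 -0.6 -3. ] w 22.7 t 14.9 q6 -0.27
```

Request:
send_rows(steps=[[[0.2,0,0.8,0,0],[0.15,0,0.8,0,0]]])

```text
clock: 15.07
position: [527.3, 282.8, 95.9]
ee_rot: [0.801, -0.593, -0.078, -0.03]
contact_force: [0.4, 1.0, 0.5]
gripper_width: 22.8
```

Run:
```python
from h import *
tip,a,(P,d,T)=tool("w20");go([526,276,88])
col=P[:,320];print(col[140:260:8].round(0).tolist())
```

```text
axis [-0.036  0.264  0.964] tip [546.5 244.7  -0. ] tip-TCP [ 19.2 -38.1 -96. ]
pos [526.7 282.6  94.3] delta cm [0.71 0.23 0.54] n 0.2 jaw yaw -162.9 tooltilt z [-0.091  0.14  -0.986] F [ 0.1  2.6 -2.5] w 22.5 t 15.1167 q6 -0.26
[[539.0, 238.0, 64.0], [538.0, 242.0, 66.0], [537.0, 247.0, 65.0], [535.0, 252.0, 64.0], [533.0, 257.0, 63.0], [532.0, 262.0, 65.0], [530.0, 269.0, 58.0], [532.0, 264.0, 83.0], [533.0, 265.0, 92.0], [533.0, 265.0, 101.0], [533.0, 266.0, 108.0], [533.0, 267.0, 114.0], [533.0, 267.0, 121.0], [533.0, 268.0, 126.0], [533.0, 268.0, 132.0]]
```

Request:
send_rows(steps=[[[0.2,0,0.4,0,0],[0.15,0,0.35,0,0],[0,0,0.2,0,0]]])

```text
clock: 15.37
position: [527.8, 282.3, 86.2]
ee_rot: [0.801, -0.593, -0.078, -0.031]
contact_force: [-4.7, -2.4, 17.1]
gripper_width: 22.5
```

Run:
```python
from h import *
im,d,K,T=snap("wrist","w21");P=cloud(d,K,T);go([526,276,88])
col=P[:,320];print(col[168:300:8].round(0).tolist())
```

```text
pos [527.8 282.2  86.4] delta cm [ 0.51  0.36 -0.23] n 0.2 jaw yaw -162.8 tooltilt z [-0.089  0.142 -0.986] F [-2.7  0.4  7.5] w 22.6 t 15.4167 q6 -0.25
[[536.0, 251.0, 65.0], [535.0, 255.0, 65.0], [534.0, 259.0, 65.0], [533.0, 263.0, 69.0], [533.0, 264.0, 77.0], [533.0, 265.0, 86.0], [533.0, 265.0, 94.0], [534.0, 266.0, 101.0], [534.0, 266.0, 108.0], [534.0, 267.0, 114.0], [534.0, 267.0, 120.0], [534.0, 268.0, 126.0], [534.0, 269.0, 130.0], [534.0, 269.0, 135.0], [533.0, 272.0, 136.0], [532.0, 276.0, 136.0], [531.0, 279.0, 136.0]]
```

Seated (handle top at z=136, upward contact felt). Releasing.

Request:
send_rows(steps=[[[0,0,-0.15,0,1],[0,0,-0.15,0,1],[0,0,-0.15,0,1],[0,0,-0.15,0,1],[0,0,-0.15,0,1],[0,0,-0.15,0,1]]])

```text
clock: 15.92
position: [529.2, 278.2, 96.1]
ee_rot: [0.801, -0.593, -0.077, -0.029]
contact_force: [0.7, -0.1, 0.3]
gripper_width: 85.3
```

Request:
send_rows(steps=[[[0,0,-2,0,1],[0,0,-3.5,0,1],[0,0,-4,0,1],[0,0,-4,0,1],[0,0,-3,0,1],[0,0,-0.3,0,1]]])

```text
clock: 16.42
position: [543.3, 251.9, 265.1]
ee_rot: [0.801, -0.593, -0.078, -0.023]
contact_force: [0.5, 0.3, 2.0]
gripper_width: 85.6
```

Run:
```python
from h import *
e=np.array([.997,.08,0]);c=np.array([563.8,-182.5,114]);n=np.array([-.04,.572,.819])
im,d,K,T=snap("side","s9");P=cloud(d,K,T);go([526,276,250])
r=P-c;m=(d>0)&(abs(r@n)<3)&(abs(r@np.cross(e,n))<25)&(abs(r@e)<170);print("slide end",np.percentile((r@e)[m],[98,99,99.5]).round(1))
w,dw,Kw,Tw=snap("wrist","w22");Pw=cloud(dw,Kw,Tw)
for nm,dd,PP in(("side",d,P),("wrist",dw,Pw)):
  for zl,zh in((128,142),(100,126),(76,96)):
    q=PP[(dd>0)&(abs(PP[...,0]-526)<28)&(abs(PP[...,1]-273)<28)&(PP[...,2]>zl)&(PP[...,2]<zh)]
    if len(q)>4:print(nm,zl,len(q),cv2.minAreaRect(q[:,:2].astype(np.float32)),q[:,2].mean().round(1),q[:,2].max().round(1))
# changes elsewhere versus the start (side view)
d0=load("side0")[1];ch=((abs(d-d0)>15)&(d>0)&(d0>0)).astype(np.uint8)
k,_,st,ce=cv2.connectedComponentsWithStats(ch);print([(ce[i].round(0).tolist(),int(st[i,4])) for i in range(1,k) if st[i,4]>25])
```

```text
pos [542.5 252.  263.5] delta cm [-2.53  0.79  1.81] n 0.8 jaw yaw -162.8 tooltilt z [-0.099  0.129 -0.987] F [-0.1 -0.3  1.4] w 85.6 t 16.4667 q6 -0.28
slide end [150.3 151.5 153.6]
side 128 87 ((525.1797485351562, 275.7191162109375), (24.145631790161133, 26.922813415527344), 13.586929321289062) 133.5 137.3
side 100 120 ((523.9840087890625, 274.603515625), (24.026512145996094, 27.393871307373047), 15.497817993164062) 112.9 125.4
side 76 88 ((518.7017822265625, 279.5523681640625), (33.04345703125, 19.34857940673828), 59.79878234863281) 86.2 95.8
wrist 128 661 ((529.0799560546875, 273.8201599121094), (23.377010345458984, 24.426319122314453), 17.732328414916992) 134.2 136.9
wrist 100 242 ((529.47509765625, 272.298095703125), (24.388103485107422, 21.849584579467773), 16.664762496948242) 113.9 125.7
wrist 76 144 ((531.9266967773438, 262.818359375), (23.912858963012695, 2.6422152519226074), 16.057104110717773) 86.8 95.6
[([400.0, 120.0], 61062), ([181.0, 80.0], 28), ([160.0, 85.0], 75), ([141.0, 82.0], 33), ([176.0, 91.0], 30), ([197.0, 97.0], 26), ([178.0, 111.0], 42), ([178.0, 128.0], 127), ([130.0, 126.0], 29), ([146.0, 146.0], 98), ([181.0, 143.0], 50), ([121.0, 149.0], 41), ([162.0, 159.0], 83), ([175.0, 151.0], 40), ([125.0, 156.0], 30), ([315.0, 163.0], 314), ([143.0, 165.0], 61), ([73.0, 163.0], 26), ([128.0, 163.0], 26), ([159.0, 170.0], 70), ([175.0, 177.0], 117), ([352.0, 177.0], 333), ([96.0, 176.0], 26), ([128.0, 174.0], 44), ([160.0, 187.0], 55), ([126.0, 195.0], 30), ([149.0, 199.0], 51), ([127.0, 207.0], 35), ([120.0, 213.0], 41)]
```

```bash
python3 -c "
from bench import job;print(job.job_done())"
```

```text
the job is handed in; nothing more can be done
None
```

I did the whole job and handed it in at about 16.5 s of robot time. The hand-in call gives no verdict, so I don't know if it passed.

**What I did:** The moves can't tilt the gripper. I gripped the pin tool by its handle and tilted it 33–35° between the pads by levering it against the hole rim and the recess. I then pressed the button with about 6 N along the recess axis and pushed the slide out to its stop. After that I set the tool upright against the rim again, lowered it into its own hole (the +y one) and let go.

**Last checks, from camera depth:**
- **Slide:** its end moved from about 93 to 151–153 mm, so it is out about 58–60 mm. It stayed there after the pin came out.
- **Pin tool:** the handle top is at z ≈ 136 mm, which means it is seated. The handle is centred within about 3 mm of the hole, and its top and middle line up, so it is upright. The side and wrist cameras disagreed by about 4 mm in x.
- **Gripper:** open and clear of everything, with no meaningful force on it.

**Not confirmed:**
- **Button:** I didn't measure that it came back up; I relied on its spring.
- **Other objects:** the before-and-after depth comparison was too noisy and blocked by the arm to prove nothing else moved. In the last picture I viewed, before release, the driver and oil bottle looked unmoved.

**Disagreed on the way:** my first estimate of the tool's tilt was 33–35°, but the wrist camera later showed about 22°. I corrected it inside the recess before pressing the button.

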